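Light the ball-roller strip and hold the bearing ball ready at its socket

TASK

Hook the work lamp over the lamp rail about 10 cm to one side of the red band, its light panel towards the robot, slide it along the rail until the hook sits on the band, and let it hang there. Then lift the white dish by its green grip and, from the robot's side of the ball-roller strip, hold it out about 6 cm above the bench, turned about a quarter turn so that its pouring lip points squarely across the strip with the tip of the lip over the empty middle socket. Keep the dish level and the move so smooth that the loose ball stays in the middle of the dish all the way, leave the other things where they lie, and finish still holding the dish there, ready for the ball to be rolled in.

Things in the scene. Friction and masses are not known exactly. Their poses are not given: they have to be found in the camera images.
- lamp_tab (a point): centre of the orange pull tab on top of the work lamp, 180 mm above the lamp's underside: the place to grip it, from above. Tab 28 x 12 x 54 mm (lamp x, y, z), gripped across its 12 mm (y). z up, +x towards the open side of the hook, -x the light panel.
- lamp_hook (a point): where the rail's axis lies when the lamp hangs: 40 mm below lamp_tab, on the lamp's axis. Upside-down U hook, 26 mm wide inside (x): shank at -x, roof-shaped crown that centres on the tube, tip leg at +x ending 13 mm below it. The rail enters from +x through the 37 mm high mouth below the tip (mid-mouth 32 mm below this point); then the lamp is lowered to seat the rail under the crown.
- lamp_panel (a point): middle of the lamp's white light panel, 16 mm to -x of the lamp's axis and 51 mm above its foot.
- lamp: the work lamp, standing upright: rubber foot 60 x 56 mm, grey body 30 x 46 mm up to 90 mm, white light panel on its -x face, steel strap hook (22 mm wide) above, orange tab on top; 206 mm high over all, about 0.22 kg. Origin: centre of its underside; axes as point lamp_tab.
- rail: fixed lamp rail: a round aluminium tube of 16 mm diameter, 660 mm long, along its y axis, its axis 250 mm above the bench, on two dark posts at its ends (y = +-316 mm). Origin on the bench under its middle; x points away from the robot.
- rail_mid (a point): middle of the rail, on the tube's axis.
- mark_mid (a point): middle of the red band around the rail (20 mm long, on the tube's axis). y along the rail, x away from the robot, z up.
- dish_grip (a point): centre of the green grip of the dish, 82 mm above the dish's underside: the place to take it, from above. Grip 14 x 50 x 24 mm (dish x, y, z), gripped across its 14 mm (x). It is the top of a fixed steel stirrup over the middle of the dish. z up, x towards the pouring lip.
- dish_foot (a point): centre of the underside of the dish, 82 mm below point dish_grip; x points to the pouring lip.
- dish_lip (a point): tip of the pouring lip of the dish, 28 mm wide, 78 mm from the centre along the dish's x, 21 mm above its underside.
- dish: the white enamelled steel dish: 119 mm across, rim 20 mm high, about 0.20 kg, hollowed as a shallow cone with a flat middle 16 mm across, inside floor 3 mm above the underside. Origin and axes as point dish_foot.
- ball_center (a point): centre of the loose dark steel ball, 22 mm diameter, 44 g, in the dish; it rolls freely.
- socket (a point): centre of the empty middle socket at the top face of the ball-roller strip, 24 mm above the bench; hole 26 mm wide. x points squarely across the strip, away from the robot; y along the strip.
- strip: fixed ball-roller strip: wooden board 60 (x) x 240 (y) x 24 mm high with three ball units in a row at y = -80, 0 and 80 mm; the outer two hold balls that stand to 35 mm above the bench, the middle one is empty. Origin at the centre of its underside.
- glue_mid (a point): bystander: middle of a white glue bottle, 64 mm diameter, 180 mm tall.
- wax_mid (a point): bystander: middle of a flat brass-coloured wax tin, 76 mm diameter, 35 mm tall.
- driver_grip (a point): bystander: handle of a black screwdriver lying on the bench, about 200 mm long.
- biscuit_a_mid (a point): bystander: a flat wooden joining biscuit, 60 x 23 x 5 mm.
- biscuit_b_mid (a point): bystander: a second wooden joining biscuit, 60 x 23 x 5 mm.
- spare_mid (a point): bystander: a spare steel ball-roller unit standing on the bench, 40 mm across, 35 mm tall.
- square_mid (a point): bystander: a try square lying flat, wooden stock 100 mm, steel blade 150 mm, 14 mm high.
Mind the look-alikes: they are no part of the job. What is shaped like the strip but turquoise is not meant.

How it is judged:
By the outcome, as a careful person would: the job done as asked, in the order asked, and still so for the second after the job is handed in, while the arm keeps its last pose, push and grip.
It also fails if it takes over 66 s, if anything falls off the work surface, if the arm or the gripper's body presses on something with over 40 N, if the wrist force passes 120 N, or if a joint passes its speed limit or range.

ROBOT

A 6-joint arm with a two-finger parallel gripper is mounted at the origin on the work surface. World frame = base frame: x ahead of the robot, y to its left, z up, the work surface at z = 0. Lengths are in m, angles in rad, forces in N, time in s.
With the tool pointing down it reaches from about 0.225 to 0.725 m from the base axis. Payload 3.1 kg.
Tool frame: the origin (TCP) lies at the very end of the fingers, on their centre line; the grasp point (between the pads) lies 19 mm behind it (robot.hold_point_z is the distance from the TCP to the grasp point, in m); y points along the fingers, x is the direction in which the jaws open and shut, and the axes are right-handed (so a half turn about y gives the same grasp; the last joint's range is limited). The gripper opens to 85 mm and grips with 20 to 120 N. Pads are 22 mm wide; open, the fingers measure 114 mm over their backs; the gripper's body (76 mm by 85 mm) begins 54 mm behind the grasp point. The pads swing forward as they close: fully open they stand 13 mm farther back than shut.
Start: joints at [-1.361, 0.048, 0.099, 1.622, 0, 1.443], TCP at [0.174, -0.495, 0.196] pointing down, gripper open.
Joint ranges: [-2.91, 2.91], [-0.99, 1.94], [-1.21, 1.42], [-2.12, 2.29], [-1.49, 1.47], [-3.14, 3.14]. Speed limits (rad/s): [2.79, 2.79, 3.14, 3.14, 3.14, 3.14].

INTERFACE

Orientations are given as a 3x3 rotation matrix whose columns are the frame's x, y, z axes.
In Python, from rig import sensors, imaging, job, robot gives the robot as it stands.
- The arm moves only by the tool servo_tool, never from a script. Its argument "motion" is one flat list of numbers, 6 for each row, row after row: the shift along the tool's x, y, z in m, then the turn, a rotation vector about the tool's x, y, z in degrees. A call has exactly 5 rows; each row is the pose to reach, as a shift and turn from the pose measured when the call began, along the tool's axes at that moment; what a row does not reach only later rows make up. A row lasts 1/12 s, in which the tool goes at most 41.7 mm and 7.16 degrees, less where a joint would pass 70% of its speed; a pose out of reach is approached as far as the arm can. A call with a gripper value outside its range is refused whole. "hand" is the opening, from 0 (shut) to 1 (fully open), set as the call begins (left out, the last holds). The fingers move at their own pace and stop on an object; the grip force is fixed at half the most. Time passes only in rows, so rows that repeat a pose let the fingers close, or fill a call up. It gives the time, the measured TCP pose, the force and the opening at its end, in the units of the state.
- sensors.state(): the state, without advancing time (a new reading comes with each control period).
- imaging.read_camera(name): name is "scene" or "top" or "wrist"; returns a dict with "color" (480x640x3 uint8, red, green, blue), "K" (3x3 intrinsics, pixels), "R" (3x3) and "t" (3): a world point X has camera coordinates R X + t; the wrist camera has in their place "T_tool_cam" (4x4, takes a point from camera to tool coordinates, whose origin is the TCP and whose axes are the tool frame's). Camera axes: x right, y down, z forward; pixel columns grow to the right and rows downward; lengths in m; the calibration is good to about 2 mm. A picture is of the moment at which its call begins: read the wrist's pose just before it. There is no depth.
- job.close_job(): hands the job in, once; it reports no verdict.
The state is a dict: "time": time; "q": joint angles; "qd": joint speeds; "joint_torque": joint torques, N m; "tcp_pos": TCP position; "ee_rot": TCP orientation; "ft_force": force on the tool from outside, world axes, zero at the start; "moment": the same for the moment, N m; "opening": opening from 0.0 (shut) to 1.0 (fully open).
Only numpy, scipy, OpenCV 4.12 (cv2) and the standard library are available. Lean on these libraries where they do the work, as an engineer would, in place of code of your own. Each camera call takes 0.05 s, during which the arm holds its last target.

## Working session

There is one attempt and no reset: what is moved stays moved. The work goes in short steps, Python scripts to look and compute and a tool call to move; the robot and the scene stay as the last step left them, time stands still between calls to the robot, and variables do not carry over. Pictures are saved under pics/ and viewed, and the job is handed in when it is done.

Besides the shell and the picture viewer there is one more tool, called after "Request:" as name(argument=value, ...) on one line, values as JSON. servo_tool: Moves the arm, as the interface text tells. Its arguments: {"type":"object","properties":{"motion":{"type":"array"},"hand":{"type":"number"}},"required":["motion"]}

```bash
ls; mkdir -p pics; python3 - <<'E'
from rig import sensors, imaging, job, robot
import cv2
print(sensors.state())
print([a for a in dir(robot) if a[0]!='_'], robot.hold_point_z)
for n in ("scene","top","wrist"):
    c=imaging.read_camera(n); cv2.imwrite(f"pics/{n}0.png",c["color"][:,:,::-1])
    print(n,{k:v.round(4).tolist() for k,v in c.items() if k!="color"})
E
```

```text
pics
{'time': 0.0, 'q': array([-1.36080404e+00,  4.87405660e-02,  9.75560023e-02,  1.62199706e+00,
       -3.16706205e-05,  1.44301362e+00]), 'qd': array([ 7.92933798e-04, -8.82989132e-04, -1.17730767e-03,  1.81330178e-04,
       -5.63371626e-04,  7.85871473e-05]), 'joint_torque': array([-3.94822591e-04, -3.38785958e+01,  3.20014179e+01,  2.04625726e-02,
       -7.40521227e-05, -2.26166371e-06]), 'tcp_pos': array([ 0.17381609, -0.49464011,  0.19480159]), 'ee_rot': array([[ 3.31388043e-01, -5.28194322e-04,  9.43494402e-01],
       [-9.43491573e-01,  2.32628988e-03,  3.31388352e-01],
       [-2.36987892e-03, -9.99997155e-01,  2.72557758e-04]]), 'ft_force': array([-0.33048995, -0.15570955, -0.13481069]), 'moment': array([ 0.01663543,  0.05260892, -0.01306753]), 'opening': 0.9972719050163654}
['IKError', 'hold_point_z'] 0.0187
scene {'K': [[542.3732, 0.0, 321.7618], [0.0, 542.3732, 241.3504], [0.0, 0.0, 1.0]], 'R': [[0.6331, 0.774, 0.0069], [0.4943, -0.3974, -0.7731], [-0.5956, 0.4929, -0.6342]], 't': [-0.2753, -0.0809, 1.6091]}
top {'K': [[514.539, 0.0, 318.5619], [0.0, 514.539, 248.4333], [0.0, 0.0, 1.0]], 'R': [[-0.0144, -0.9998, 0.0121], [-0.9973, 0.0135, -0.0722], [0.072, -0.0131, -0.9973]], 't': [-0.0249, 0.4594, 1.4707]}
wrist {'K': [[356.0868, 0.0, 311.2131], [0.0, 356.0868, 239.2931], [0.0, 0.0, 1.0]], 'T_tool_cam': [[1.0, 0.0001, 0.0007, -0.0], [-0.0007, -0.3051, 0.9523, -0.1781], [0.0004, -0.9523, -0.3051, 0.0776], [0.0, 0.0, 0.0, 1.0]]}
```

View pics/scene0.png

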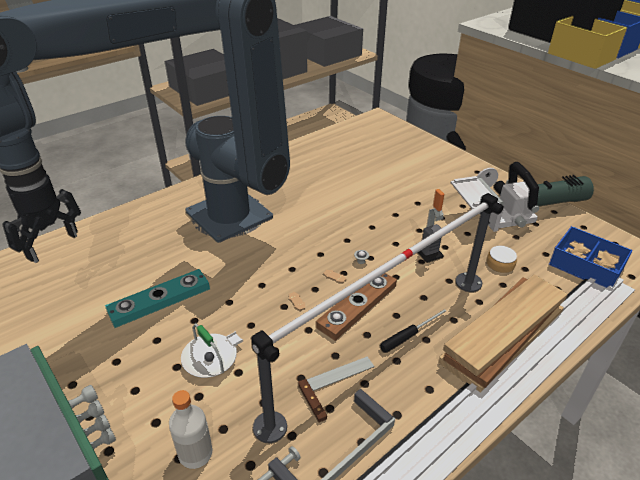

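View pics/top0.png

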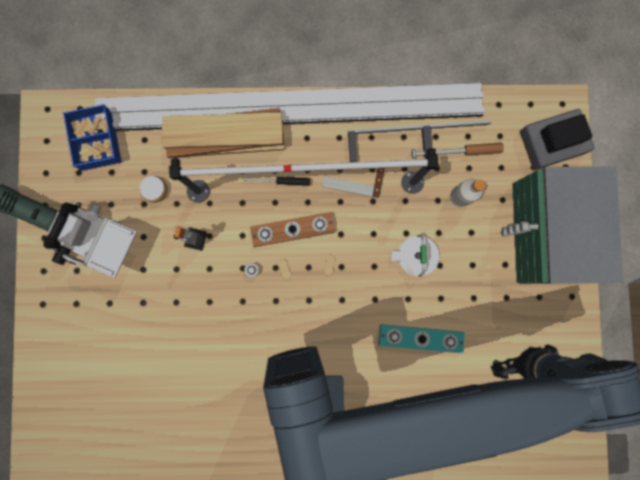

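View pics/wrist0.png

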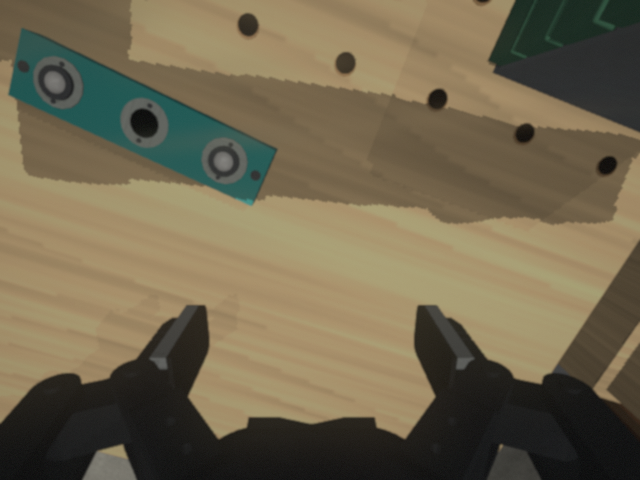

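```bash
python3 - <<'E'
import cv2
s=cv2.imread("pics/scene0.png");t=cv2.imread("pics/top0.png")
r=lambda i,x0,y0,x1,y1,f:cv2.resize(i[y0:y1,x0:x1],None,fx=f,fy=f,interpolation=cv2.INTER_CUBIC)
cv2.imwrite("pics/c1.png",r(s,390,160,530,300,4))
cv2.imwrite("pics/c2.png",r(s,170,310,270,390,6))
cv2.imwrite("pics/c3.png",r(t,150,140,350,290,4))
cv2.imwrite("pics/c4.png",r(t,370,220,470,290,6))
E
```

```text
(no output)
```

View pics/c1.png

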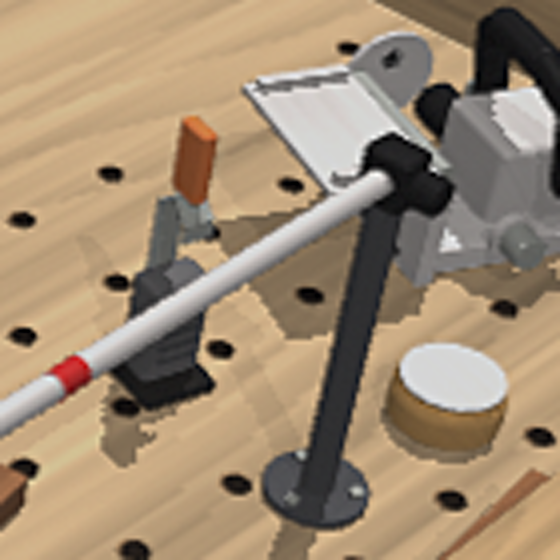

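View pics/c2.png

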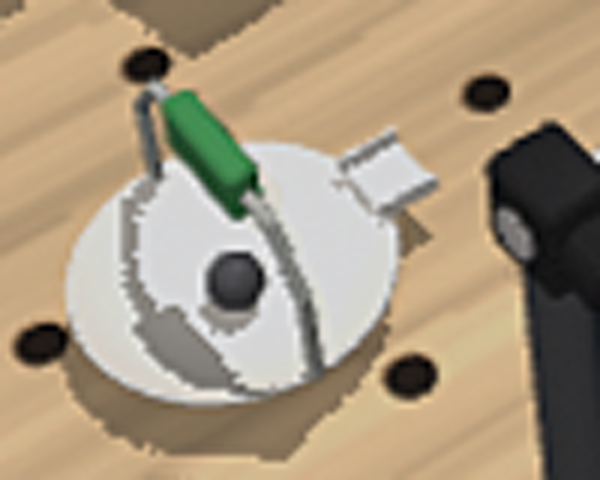

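View pics/c3.png

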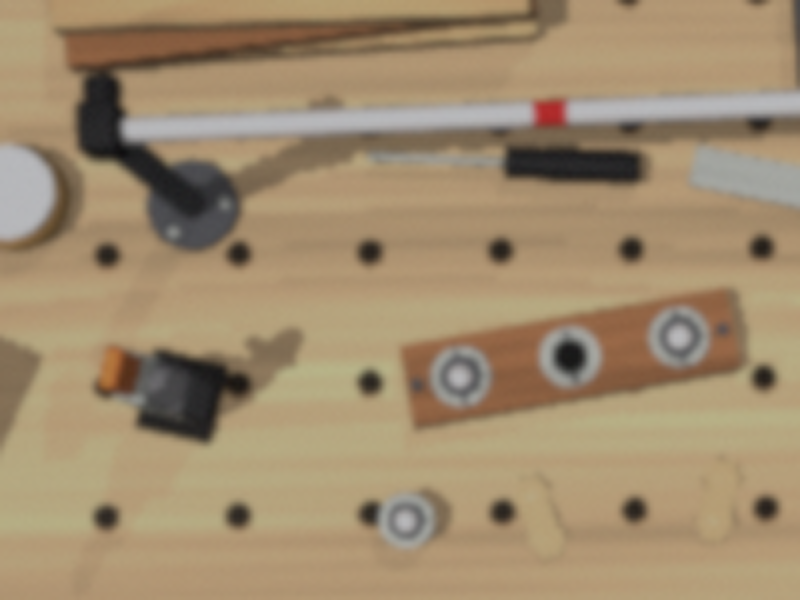

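View pics/c4.png

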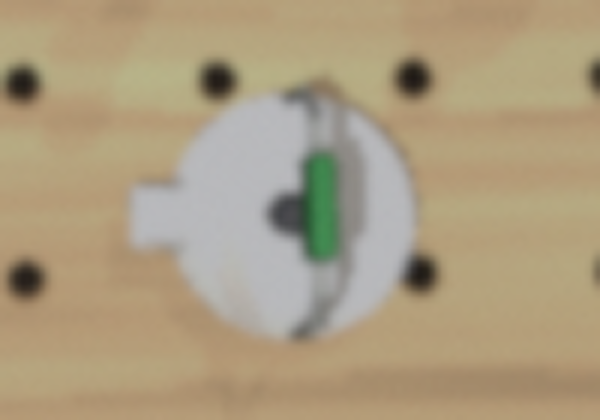

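```bash
cat > h.py <<'E'
import numpy as np, cv2
from scipy.optimize import least_squares
K={'scene':np.array([[542.3732,0,321.7618],[0,542.3732,241.3504],[0,0,1]]),'top':np.array([[514.539,0,318.5619],[0,514.539,248.4333],[0,0,1]])}
from rig import sensors, imaging
CAM={}
def cams():
    for n in('scene','top'):
        c=imaging.read_camera(n); CAM[n]=(c['K'],c['R'],c['t'])
def proj(n,X):
    K,R,t=CAM[n]; p=K@(R@np.asarray(X)+t); return p[:2]/p[2]
def onz(n,px,z):
    K,R,t=CAM[n]; C=-R.T@t; d=R.T@np.linalg.inv(K)@[px[0],px[1],1]; return C+d*(z-C[2])/d[2]
def tri(a,b):
    f=lambda X:np.r_[proj('scene',X)-a,proj('top',X)-b]
    r=least_squares(f,[.45,0,.1]); return r.x,np.abs(r.fun).max()
def wcam(T,st):
    Tt=np.eye(4);Tt[:3,:3]=st['ee_rot'];Tt[:3,3]=st['tcp_pos']; W=Tt@T; R=W[:3,:3].T; return R,-R@W[:3,3]
def snapw(name):
    st=sensors.state(); c=imaging.read_camera('wrist'); CAM['wrist']=(c['K'],)+wcam(c['T_tool_cam'],st)
    np.savez('pics/'+name+'.npz',K=c['K'],R=CAM['wrist'][1],t=CAM['wrist'][2]); cv2.imwrite('pics/'+name+'.png',c['color'][:,:,::-1]); return st
def loadw(name):
    d=np.load('pics/'+name+'.npz'); CAM['wrist']=(d['K'],d['R'],d['t'])
E
python3 - <<'E'
from h import *
cams()
np.set_printoptions(precision=4,suppress=True)
for n in CAM: print(n,-CAM[n][1].T@CAM[n][2])
P=dict(tab=((438.8,200),(179.3,232)),red=((407.5,253.5),(287.5,168)),sock=((358,299),(292.5,228.8)),grip=((205,335.3),(423.5,254.3)),lip=((239,342.5),(391.7,256)),ball=((209,356.7),(417.8,255.5)),railL=((486,206),(180.5,172)),railR=((272,340),(425,162.5)))
for k,(a,b) in P.items(): print(k,*tri(a,b))
print('sock z',onz('scene',(358,299),.024),onz('top',(292.5,228.8),.024))
for p in((265,234),(320,224.3)): print('units',onz('top',p,.033))
print('red z',onz('scene',(407.5,253.5),.25),onz('top',(287.5,168),.25))
for p in((180.5,172),(410,163)): print('rail',onz('top',p,.25))
print('grip',onz('top',(423.5,254.3),.094),'lip',onz('top',(391.7,256),.021),onz('top',(417.8,255.5),.014))
print('dish rim c',onz('top',(370+297/6,220+213/6),.02))
print('tab',onz('top',(179.3,232),.206),onz('scene',(438.8,200),.18))
print('foot corners',[onz('top',(150+x/4,140+y/4),0.01) for x,y in((226,368),(209,440),(140,418))])
E
```

```text
scene [ 1.1727 -0.6122  0.96  ]
top [ 0.3518 -0.0118  1.5002]
tab [0.4949 0.3292 0.1771] 0.1341826738799341
red [0.6435 0.0474 0.2506] 0.9132972822006877
sock [0.5171 0.0442 0.0234] 0.39069826158180376
grip [ 0.4349 -0.3193  0.082 ] 0.5211280572630699
lip [ 0.4356 -0.2436  0.003 ] 0.3645133429234306
ball [ 0.4351 -0.319   0.0115] 0.12218111031421586
railL [0.637  0.3102 0.2463] 0.6844225592340649
railR [ 0.654  -0.2923  0.2477] 1.0995018589686083
sock z [0.5181 0.0446 0.024 ] [0.5162 0.0431 0.024 ]
units [0.5013 0.1216 0.033 ]
units [ 0.5271 -0.0362  0.033 ]
red z [0.644  0.0496 0.25  ] [0.6417 0.0454 0.25  ]
rail [0.6348 0.308  0.25  ]
rail [ 0.6507 -0.2573  0.25  ]
grip [ 0.4333 -0.3181  0.094 ] lip [ 0.4339 -0.2419  0.021 ] [ 0.4347 -0.3188  0.014 ]
dish rim c [ 0.4343 -0.3225  0.02  ]
tab [0.4916 0.3215 0.206 ] [0.4976 0.326  0.18  ]
foot corners [array([0.5117, 0.2933, 0.01  ]), array([0.4595, 0.3055, 0.01  ]), array([0.4761, 0.3553, 0.01  ])]
```

Request:
servo_tool(motion=[-0.023,-0.02,0.019,0,-7,0,-0.046,-0.04,0.038,0,-14,0,-0.069,-0.06,0.057,0,-21,0,-0.092,-0.08,0.076,0,-28,0,-0.115,-0.1,0.096,0,-35,0])

```text
time: 0.67
tcp_pos: [0.2265, -0.3534, 0.2963]
ee_rot: [[0.816, -0.0, 0.578], [-0.578, 0.001, 0.816], [-0.001, -1.0, 0.001]]
ft_force: [0.7, -1.6, 0.9]
opening: 1.004
```

```bash
cat >> h.py <<'E'
from scipy.spatial.transform import Rotation as Ro
def Rdown(yaw):  # tool x at world yaw (deg), y down
    a=np.radians(yaw); x=np.array([np.cos(a),np.sin(a),0]); y=np.array([0,0,-1.]); return np.c_[x,y,np.cross(x,y)]
def goal(pos,yaw):
    st=sensors.state(); R=st['ee_rot']; d=R.T@(np.asarray(pos)-st['tcp_pos']); rv=Ro.from_matrix(R.T@Rdown(yaw)).as_rotvec(degrees=True)
    n=max(np.linalg.norm(d)/.0417,np.linalg.norm(rv)/7.16)
    print('t',round(st['time'],2),'tcp',st['tcp_pos'].round(4),'yaw',round(np.degrees(np.arctan2(R[1,0],R[0,0])),2),'q',st['q'].round(2),'F',st['ft_force'].round(1),'op',round(st['opening'],3))
    print('shift',d.round(4),'rv',rv.round(2),'rows',round(n,1))
E
python3 - <<'E'
from h import *
goal([.46,.30,.33],75)
E
```

```text
t 0.67 tcp [ 0.2265 -0.3534  0.2963] yaw -35.34 q [-1.16 -0.17  0.1   1.84  0.    1.03] F [ 0.7 -1.6  0.9] op 1.004
shift [-0.1875 -0.0329  0.6681] rv [-9.0000e-02 -1.1034e+02  1.0000e-02] rows 16.7
```

```bash
python3 - <<'E'
from h import *
goal([.53,.32,.33],75)
E
```

```text
t 0.67 tcp [ 0.2265 -0.3534  0.2963] yaw -35.34 q [-1.16 -0.17  0.1   1.84  0.    1.03] F [ 0.7 -1.6  0.9] op 1.004
shift [-0.142  -0.0329  0.7249] rv [-9.0000e-02 -1.1034e+02  1.0000e-02] rows 17.7
```

Request:
servo_tool(motion=[-0.008,-0.002,0.04,0,-7,0,-0.016,-0.004,0.08,0,-14,0,-0.024,-0.006,0.12,0,-21,0,-0.032,-0.008,0.16,0,-28,0,-0.04,-0.01,0.2,0,-35,0])

```text
time: 1.08
tcp_pos: [0.3098, -0.1654, 0.3068]
ee_rot: [[1.0, 0.001, 0.001], [-0.001, 0.001, 1.0], [0.001, -1.0, 0.001]]
ft_force: [1.2, 0.2, 0.1]
opening: 1.001
```

```bash
python3 - <<'E'
from h import *
goal([.53,.32,.33],75)
E
```

```text
t 1.08 tcp [ 0.3098 -0.1654  0.3068] yaw -0.06 q [-0.68 -0.33 -0.01  1.89  0.    0.89] F [1.2 0.2 0.1] op 1.001
shift [ 0.2197 -0.0226  0.4856] rv [-1.000e-02 -7.506e+01  7.000e-02] rows 12.8
```

Tracking is tight (little lag). Continue.

Request:
servo_tool(motion=[0.017,-0.002,0.037,0,-6,0,0.034,-0.004,0.075,0,-12,0,0.051,-0.006,0.112,0,-18,0,0.068,-0.008,0.15,0,-24,0,0.085,-0.01,0.187,0,-30,0])

```text
time: 1.5
tcp_pos: [0.3953, 0.0238, 0.3174]
ee_rot: [[0.864, 0.002, -0.504], [0.504, 0.0, 0.864], [0.002, -1.0, -0.001]]
ft_force: [1.0, -0.5, -0.2]
opening: 1.002
```

```bash
python3 - <<'E'
from h import *
goal([.53,.32,.33],75)
E
```

```text
t 1.5 tcp [0.3953 0.0238 0.3174] yaw 30.27 q [-0.11 -0.21  0.1   1.89  0.    0.93] F [ 1.  -0.5 -0.2] op 1.002
shift [ 0.2657 -0.0123  0.1879] rv [  0.07 -44.73   0.09] rows 7.8
```

Request:
servo_tool(motion=[0.034,-0.002,0.023,0,-6,0,0.067,-0.004,0.047,0,-12,0,0.1,-0.006,0.07,0,-18,0,0.134,-0.008,0.094,0,-24,0,0.167,-0.01,0.117,0,-30,0])

```text
time: 1.92
tcp_pos: [0.4808, 0.2114, 0.3276]
ee_rot: [[0.491, 0.002, -0.871], [0.871, 0.0, 0.491], [0.002, -1.0, -0.002]]
ft_force: [1.3, -0.6, 0.9]
opening: 0.999
```

```bash
python3 - <<'E'
from h import *
goal([.53,.32,.33],75)
E
```

```text
t 1.92 tcp [0.4808 0.2114 0.3276] yaw 60.62 q [ 0.29  0.13  0.45  1.89 -0.    0.8 ] F [ 1.3 -0.6  0.9] op 0.999
shift [ 0.1188 -0.0022  0.0104] rv [  0.11 -14.38   0.07] rows 2.9
```

Request:
servo_tool(motion=[0.034,0,0.003,0,-4,0,0.068,0,0.006,0,-8,0,0.1,0,0.009,0,-12,0,0.119,0,0.01,0,-14,0,0.119,0,0.01,0,-14,0])

```text
time: 2.33
tcp_pos: [0.5314, 0.3236, 0.324]
ee_rot: [[0.261, -0.002, -0.965], [0.965, 0.0, 0.261], [-0.0, -1.0, 0.002]]
ft_force: [-0.5, -0.6, -1.4]
opening: 0.997
```

```bash
python3 - <<'E'
from h import *
st=snapw('w1'); goal([.53,.32,.33],75)
for n in('scene','top'):
    cv2.imwrite(f'pics/{n}1.png',imaging.read_camera(n)['color'][:,:,::-1])
E
```

```text
t 2.38 tcp [0.5308 0.3216 0.3251] yaw 74.74 q [ 0.44  0.42  0.81  1.96 -0.    0.7 ] F [-0.8  0.4  0. ] op 0.997
shift [-0.0018 -0.0049  0.0003] rv [-0.04 -0.26 -0.07] rows 0.1
```

View pics/w1.png

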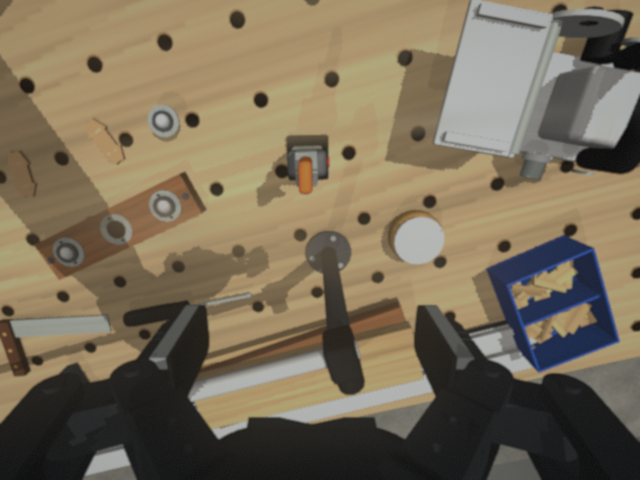

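View pics/scene1.png

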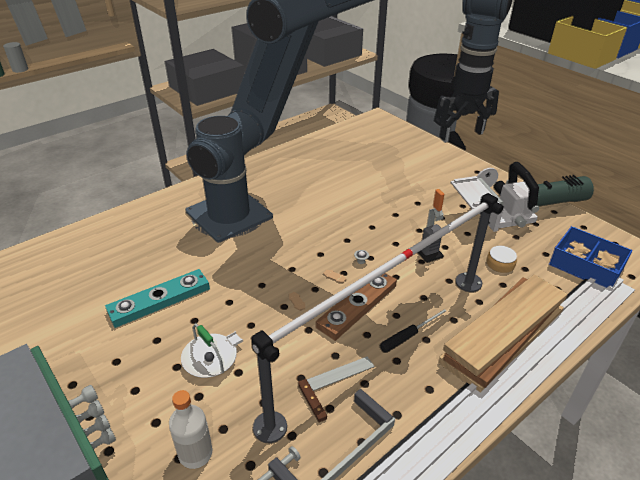

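```bash
python3 - <<'E'
import cv2
s=cv2.imread("pics/w1.png")
cv2.imwrite("pics/c5.png",cv2.resize(s[120:210,250:370],None,fx=6,fy=6,interpolation=cv2.INTER_CUBIC))
E
```

```text
(no output)
```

View pics/c5.png

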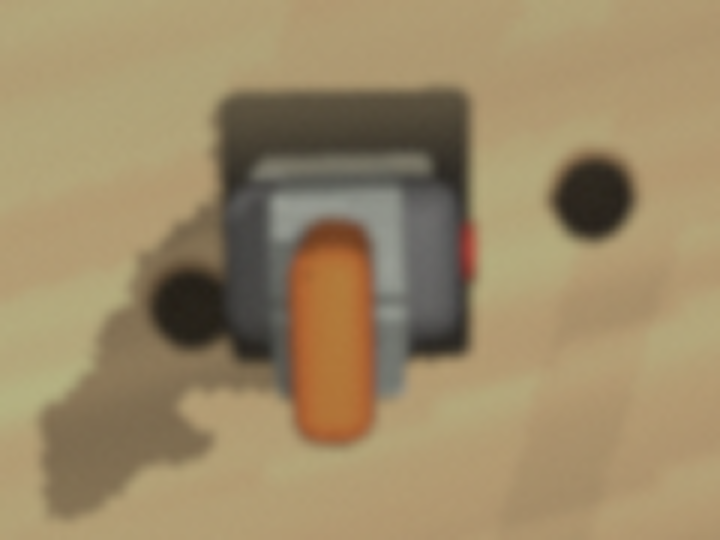

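```bash
python3 - <<'E'
from h import *
loadw('w1')
w=lambda x,y:(250+x/6,120+y/6)
print('tabtop',onz('wrist',w(335,347),.206), 'ends',onz('wrist',w(335,255),.206),onz('wrist',w(335,442),.206))
for z in(0,.01): print('foot',[onz('wrist',w(*p),z).round(4) for p in((222,92),(466,92))])
# model projection
from math import *
for yaw in(-15.,):
  for c in([.4955,.329],[.4955,.326],[.4925,.326]):
    a=radians(yaw);X=lambda x,y,z:np.array([c[0]+x*cos(a)-y*sin(a),c[1]+x*sin(a)+y*cos(a),z])
    f=lambda p:((proj('wrist',X(*p))-[250,120])*6).round(0)
    print(c,'tabtop+x',f((.014,0,.207)),'-x',f((-.014,0,.207)),'foot-x+-y',f((-.03,.028,0)),f((-.03,-.028,0)),f((-.03,.028,.01)),'bodytop',f((-.015,.023,.09)),f((.015,-.023,.09)),'panel',f((-.016,0,.051)))
E
```

```text
tabtop [0.49421038 0.32858033 0.206     ] ends [0.48219518 0.33188275 0.206     ] [0.50695056 0.32507865 0.206     ]
foot [array([0.4592, 0.3085, 0.    ]), array([0.4735, 0.3617, 0.    ])]
foot [array([0.4591, 0.3092, 0.01  ]), array([0.4732, 0.3613, 0.01  ])]
[0.4955, 0.329] tabtop+x [341. 457.] -x [340. 253.] foot-x+-y [475.  91.] [227.  91.] [478.  92.] bodytop [470. 186.] [229. 347.] panel [350. 168.]
[0.4955, 0.326] tabtop+x [320. 462.] -x [318. 259.] foot-x+-y [463.  94.] [215.  95.] [464.  95.] bodytop [455. 190.] [214. 351.] panel [336. 172.]
[0.4925, 0.326] tabtop+x [314. 442.] -x [312. 237.] foot-x+-y [459.  81.] [211.  81.] [461.  82.] bodytop [451. 174.] [209. 336.] panel [332. 158.]
```

```bash
python3 - <<'E'
from h import *
goal([.4945,.328,.163],75)
E
```

```text
t 2.48 tcp [0.5303 0.3196 0.3275] yaw 74.6 q [ 0.43  0.42  0.81  1.96 -0.    0.7 ] F [ 0.1 -0.9  0.6] op 0.997
shift [-0.0014  0.1644  0.037 ] rv [ 0.08 -0.4  -0.  ] rows 4.0
```

Request:
servo_tool(motion=[0,0.008,0.012,0,-0.4,0,-0.001,0.025,0.025,0,-0.4,0,-0.001,0.05,0.034,0,-0.4,0,-0.001,0.075,0.037,0,-0.4,0,-0.001,0.09,0.037,0,-0.4,0])

```text
time: 2.9
tcp_pos: [0.4925, 0.3269, 0.2363]
ee_rot: [[0.26, 0.0, -0.966], [0.966, -0.001, 0.26], [-0.001, -1.0, -0.001]]
ft_force: [1.0, 0.1, -0.9]
opening: 1.0
```

```bash
python3 - <<'E'
from h import *
snapw('w2'); goal([.4945,.328,.163],75)
E
```

```text
t 2.95 tcp [0.4916 0.3261 0.233 ] yaw 74.92 q [ 0.47  0.24  0.39  1.72 -0.    0.74] F [-0.3  0.1 -2. ] op 1.003
shift [ 0.0029  0.07   -0.0025] rv [-0.2  -0.08 -0.28] rows 1.7
```

View pics/w2.png

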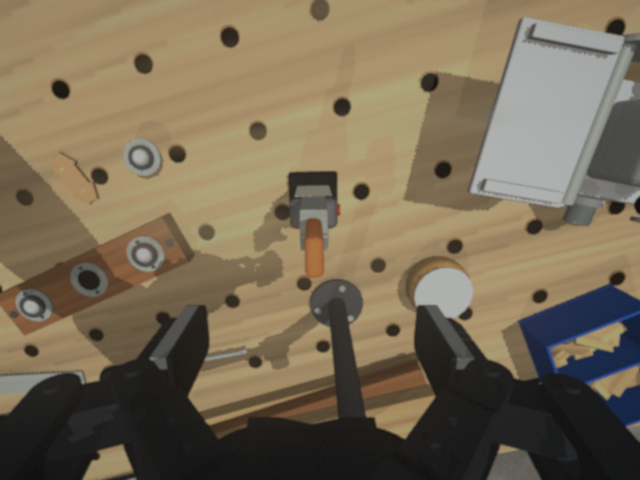

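Request:
servo_tool(motion=[0.001,0.016,-0.001,0,0,0,0.002,0.034,-0.002,0,0,0,0.003,0.052,-0.003,0,0,0,0.003,0.064,-0.003,0,0,0,0.003,0.07,-0.003,0,0,0])

```text
time: 3.37
tcp_pos: [0.4943, 0.3264, 0.1624]
ee_rot: [[0.262, -0.006, -0.965], [0.965, -0.005, 0.262], [-0.006, -1.0, 0.004]]
ft_force: [-0.0, -0.5, -1.0]
opening: 0.996
```

```bash
python3 - <<'E'
from h import *
snapw('w3'); goal([.4945,.328,.163],75)
E
```

```text
t 3.42 tcp [0.4941 0.3265 0.1618] yaw 74.83 q [ 0.47  0.23  0.23  1.58 -0.    0.74] F [-0.1 -0.7  0.3] op 1.0
shift [ 0.0016 -0.0012 -0.    ] rv [-0.29 -0.17 -0.38] rows 0.1
```

View pics/w3.png

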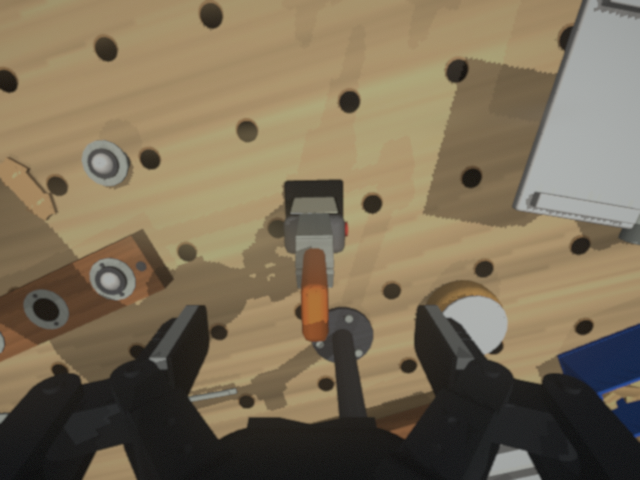

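Request:
servo_tool(motion=[0.001,0,0,0.3,0,0.4,0.001,0,0,0.3,0,0.4,0.001,0,0,0.3,0,0.4,0.001,0,0,0.3,0,0.4,0.001,0,0,0.3,0,0.4], hand=0)

```text
time: 3.83
tcp_pos: [0.4949, 0.3277, 0.1629]
ee_rot: [[0.262, -0.012, -0.965], [0.965, -0.01, 0.262], [-0.012, -1.0, 0.009]]
ft_force: [-0.1, -0.4, -1.0]
opening: 0.303
```

Request:
servo_tool(motion=[0,0,0,0,0,0,0,0,0,0,0,0,0,0,0,0,0,0,0,0,0,0,0,0,0,0,0,0,0,0])

```text
time: 4.25
tcp_pos: [0.4952, 0.3278, 0.1635]
ee_rot: [[0.262, -0.011, -0.965], [0.965, -0.009, 0.262], [-0.012, -1.0, 0.008]]
ft_force: [0.0, -0.6, 2.1]
opening: 0.112
```

```bash
python3 - <<'E'
from h import *
snapw('w4'); goal([.4945,.328,.163],75)
E
```

```text
t 4.3 tcp [0.4952 0.3278 0.1635] yaw 74.83 q [ 0.47  0.24  0.25  1.59 -0.    0.74] F [ 0.  -0.8  2. ] op 0.111
shift [0.0001 0.0005 0.0007] rv [-0.47 -0.17 -0.68] rows 0.1
```

View pics/w4.png

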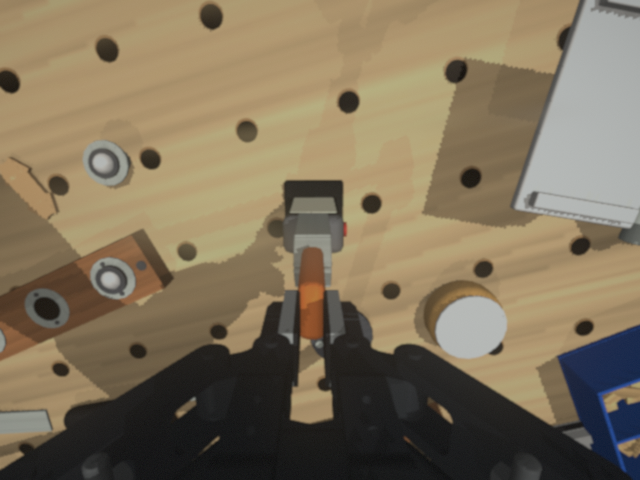

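Request:
servo_tool(motion=[0,-0.008,0,0,0,0,0,-0.025,0,0,0,0,0,-0.048,0,0,0,0,0,-0.07,0,0,0,0,0,-0.085,0,0,0,0])

```text
time: 4.72
tcp_pos: [0.496, 0.3287, 0.2501]
ee_rot: [[0.262, -0.011, -0.965], [0.965, -0.009, 0.262], [-0.011, -1.0, 0.008]]
ft_force: [0.9, 0.6, -1.2]
opening: 0.112
```

```bash
python3 - <<'E'
from h import *
goal([.575,.15,.307],91.6)
E
```

```text
t 4.72 tcp [0.496  0.3287 0.2501] yaw 74.84 q [ 0.47  0.28  0.47  1.77 -0.    0.74] F [ 0.9  0.6 -1.2] op 0.112
shift [-0.1525 -0.0561 -0.1225] rv [ -0.54 -16.76  -0.57] rows 4.9
```

Request:
servo_tool(motion=[-0.01,-0.006,-0.008,0,-1.5,0,-0.03,-0.015,-0.024,0,-4,0,-0.06,-0.028,-0.048,0,-7,0,-0.09,-0.04,-0.072,0,-10.5,0,-0.118,-0.05,-0.094,0,-13.5,0])

```text
time: 5.13
tcp_pos: [0.5567, 0.1892, 0.301]
ee_rot: [[0.025, -0.011, -1.0], [1.0, -0.009, 0.025], [-0.01, -1.0, 0.011]]
ft_force: [0.0, 0.5, -2.1]
opening: 0.115
```

```bash
python3 - <<'E'
from h import *
goal([.575,.15,.307],91.6)
E
```

```text
t 5.13 tcp [0.5567 0.1892 0.301 ] yaw 88.55 q [ 0.22  0.3   0.6   1.88 -0.01  0.24] F [ 0.   0.5 -2.1] op 0.115
shift [-0.0388 -0.0058 -0.0193] rv [-0.65 -3.05 -0.53] rows 1.0
```

Request:
servo_tool(motion=[-0.015,-0.003,-0.007,0,-1,0,-0.028,-0.005,-0.014,0,-2,0,-0.036,-0.006,-0.018,0,-2.7,0,-0.039,-0.006,-0.019,0,-3,0,-0.039,-0.006,-0.019,0,-3,0])

```text
time: 5.55
tcp_pos: [0.5748, 0.1492, 0.3065]
ee_rot: [[-0.026, -0.013, -1.0], [1.0, -0.009, -0.026], [-0.009, -1.0, 0.013]]
ft_force: [-0.2, 0.2, -2.1]
opening: 0.115
```

```bash
python3 - <<'E'
from h import *
snapw('w5'); goal([.575,.15,.307],91.6)
for n in('scene','top'):
    cv2.imwrite(f'pics/{n}2.png',imaging.read_camera(n)['color'][:,:,::-1])
s=cv2.imread('pics/scene2.png'); cv2.imwrite('pics/c6.png',cv2.resize(s[130:330,300:520],None,fx=3.5,fy=3,interpolation=cv2.INTER_CUBIC))
E
```

```text
t 5.6 tcp [0.5744 0.15   0.3066] yaw 91.52 q [ 0.15  0.33  0.65  1.9  -0.01  0.12] F [-0.1  1.2 -1.8] op 0.115
shift [-0.     -0.0004 -0.0006] rv [-0.75 -0.08 -0.49] rows 0.1
```

View pics/w5.png

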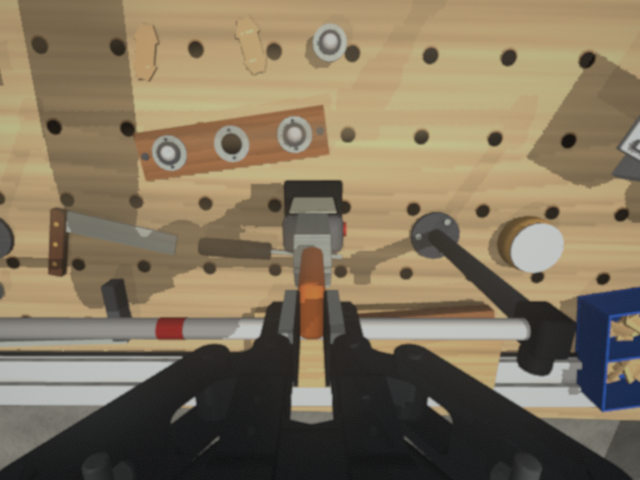

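View pics/c6.png

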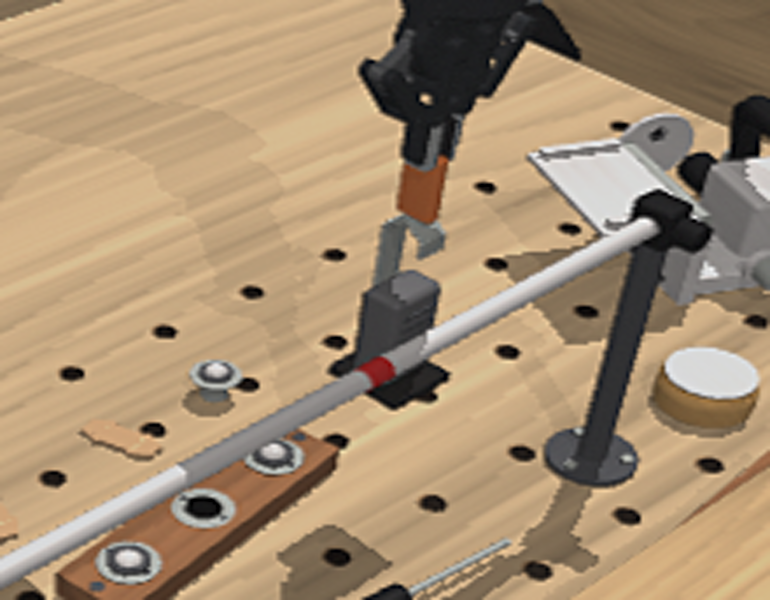

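View pics/top2.png

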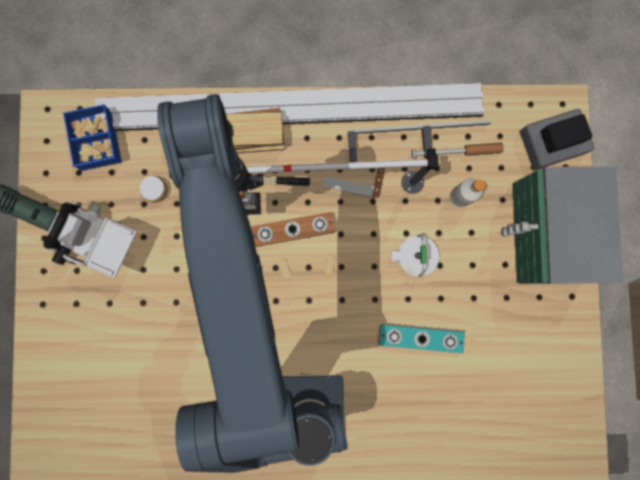

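```bash
python3 - <<'E'
from h import *
loadw('w5')
c=cv2.imread('pics/w5.png'); hsv=cv2.cvtColor(c,cv2.COLOR_BGR2HSV)
m=((hsv[...,0]<6)|(hsv[...,0]>174))&(hsv[...,1]>150)&(hsv[...,2]>80); m[:300]=0; m[360:]=0; m[:,260:]=0
v,u=np.nonzero(m);print(u.min(),u.max(),v.min(),v.max(),len(u))
p=((u.min()+u.max())/2,(v.min()+v.max())/2); b=onz('wrist',p,.25); print('band',p,b)
for x in(100,230,400,500):
  col=c[310:350,x].astype(int); w=np.nonzero((col.max(1)-col.min(1)<25)&(col.min(1)>110))[0]+310
  print(x,w.min(),w.max(),onz('wrist',(x,(w.min()+w.max())/2),.25))
E
```

```text
156 183 318 338 506
band (np.float64(169.5), np.float64(328.0)) [0.64350952 0.04354526 0.25      ]
100 321 343 [ 0.64863014 -0.00956445  0.25      ]
230 321 338 [0.64333666 0.08910044 0.25      ]
400 319 338 [0.63842647 0.21645364 0.25      ]
500 319 339 [0.63647964 0.29081275 0.25      ]
```

Request:
servo_tool(motion=[0,0,-0.008,0,0,0,0,0,-0.025,0,0,0,0,0,-0.045,0,0,0,0,0,-0.06,0,0,0,0,0,-0.067,0,0,0])

```text
time: 6.12
tcp_pos: [0.6423, 0.1537, 0.3045]
ee_rot: [[-0.029, -0.013, -0.999], [1.0, -0.009, -0.029], [-0.008, -1.0, 0.014]]
ft_force: [-0.5, 0.5, -1.3]
opening: 0.114
```

```bash
python3 - <<'E'
from h import *
snapw('w6'); goal([.641,.148,.275],91.6)
s=imaging.read_camera('scene')['color'][:,:,::-1]; cv2.imwrite('pics/c7.png',cv2.resize(s[130:330,330:530],None,fx=3,fy=3,interpolation=cv2.INTER_CUBIC))
E
```

```text
t 6.17 tcp [0.6427 0.1535 0.3038] yaw 91.65 q [ 0.14  0.57  0.97  1.98 -0.01  0.11] F [-0.4 -0.8 -1.5] op 0.113
shift [-0.0052  0.0288  0.0015] rv [-0.8   0.05 -0.49] rows 0.7
```

View pics/w6.png

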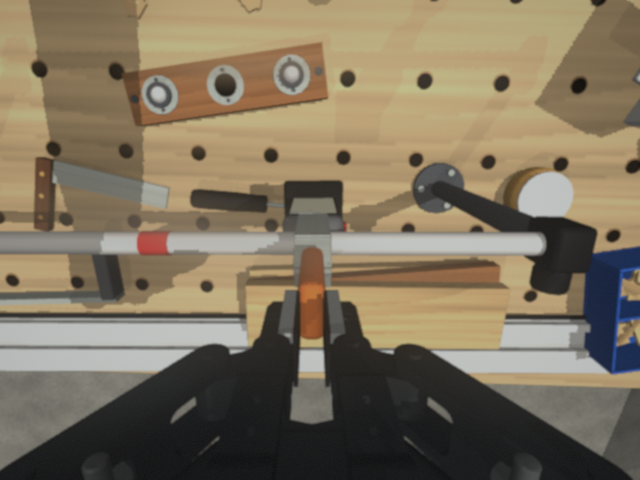

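View pics/c7.png

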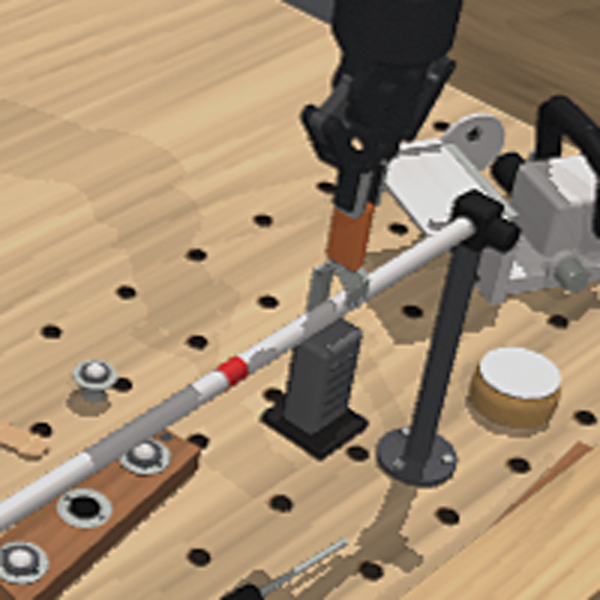

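```bash
python3 - <<'E'
from h import *
loadw('w6')
c=cv2.imread('pics/w6.png'); hsv=cv2.cvtColor(c,cv2.COLOR_BGR2HSV)
m=((hsv[...,0]<6)|(hsv[...,0]>174))&(hsv[...,1]>150)&(hsv[...,2]>80); m[:225]=0; m[265:]=0; m[:,200:]=0; m[:,:120]=0
v,u=np.nonzero(m);print(u.min(),u.max(),v.min(),v.max())
p=((u.min()+u.max())/2,(v.min()+v.max())/2); print('band',onz('wrist',p,.25))
for x in(230,380,480):
  col=c[220:275,x].astype(int); w=np.nonzero((col.max(1)-col.min(1)<25)&(col.min(1)>110))[0]+220
  print(x,w.min(),w.max(),onz('wrist',(x,(w.min()+w.max())/2),.25))
goal([.641,.148,.275],91.6)
E
```

```text
138 165 236 253
band [0.64482168 0.04243085 0.25      ]
230 232 253 [0.64161242 0.09690607 0.25      ]
380 233 254 [0.63900379 0.20014416 0.25      ]
480 233 254 [0.63679625 0.2685295  0.25      ]
t 6.22 tcp [0.6418 0.1535 0.3042] yaw 91.65 q [ 0.14  0.57  0.97  1.99 -0.01  0.11] F [-0.6  1.1 -2.2] op 0.116
shift [-0.0053  0.0292  0.0005] rv [-0.84  0.05 -0.49] rows 0.7
```

Request:
servo_tool(motion=[0,0.005,0.001,0,0,0,0,0.012,0.001,0,0,0,0,0.019,0.001,0,0,0,0,0.025,0.001,0,0,0,0,0.028,0.001,0,0,0])

```text
time: 6.63
tcp_pos: [0.6391, 0.1541, 0.2758]
ee_rot: [[-0.03, -0.016, -0.999], [1.0, -0.009, -0.03], [-0.008, -1.0, 0.016]]
ft_force: [-0.5, -0.7, -2.3]
opening: 0.119
```

Request:
servo_tool(motion=[0,0.001,0,0,0,0,0,0.002,0,0,0,0,0,0.003,0,0,0,0,0,0.003,0,0,0,0,0,0.003,0,0,0,0])

```text
time: 7.05
tcp_pos: [0.6394, 0.1543, 0.2744]
ee_rot: [[-0.03, -0.013, -0.999], [1.0, -0.008, -0.03], [-0.008, -1.0, 0.013]]
ft_force: [0.2, -0.9, 4.0]
opening: 0.114
```

```bash
python3 - <<'E'
from h import *
snapw('w7'); goal([.641,.148,.273],91.6)
s=imaging.read_camera('scene')['color'][:,:,::-1]; cv2.imwrite('pics/c8.png',cv2.resize(s[150:300,380:500],None,fx=4,fy=4,interpolation=cv2.INTER_CUBIC))
E
```

```text
t 7.1 tcp [0.6394 0.1543 0.2744] yaw 91.72 q [ 0.14  0.5   0.81  1.89 -0.01  0.11] F [-0.   0.5  5.1] op 0.118
shift [-0.0063  0.0014 -0.0014] rv [-0.75  0.12 -0.44] rows 0.2
```

View pics/w7.png

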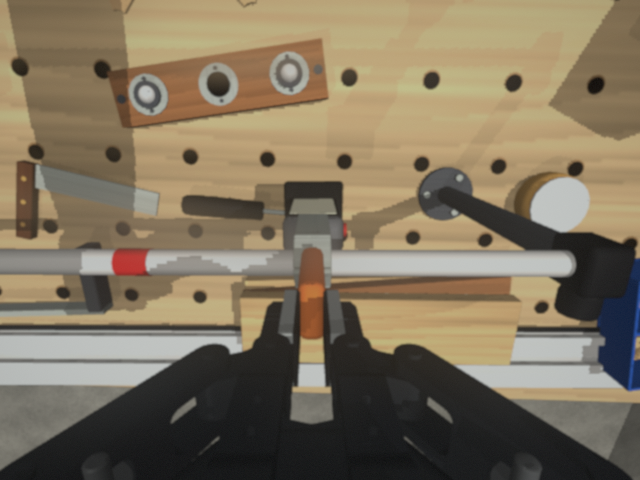

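View pics/c8.png

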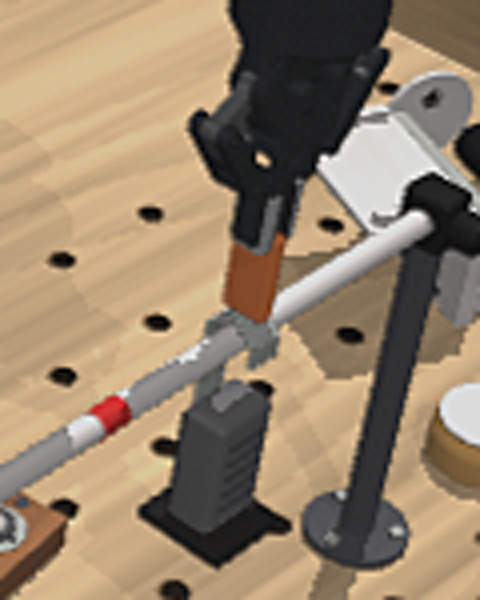

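```bash
cat >> h.py <<'E'
def band(name,box):
    loadw(name); c=cv2.imread(f'pics/{name}.png'); hsv=cv2.cvtColor(c,cv2.COLOR_BGR2HSV)
    m=((hsv[...,0]<6)|(hsv[...,0]>174))&(hsv[...,1]>150)&(hsv[...,2]>60); q=np.zeros_like(m); x0,y0,x1,y1=box; q[y0:y1,x0:x1]=m[y0:y1,x0:x1]
    v,u=np.nonzero(q); print('band px',u.min(),u.max(),v.min(),v.max()); return onz('wrist',((u.min()+u.max()+1)/2,(v.min()+v.max()+1)/2),.25)
E
python3 - <<'E'
from h import *
print(band('w7',(90,240,180,285)))
E
```

```text
band px 113 146 250 274
[0.64399343 0.04290422 0.25      ]
```

Request:
servo_tool(motion=[-0.006,-0.0005,0,0,0,0,-0.02,-0.0005,0,0,0,0,-0.04,-0.0005,0,0,0,0,-0.058,-0.0005,0,0,0,0,-0.07,-0.0005,0,0,0,0])

```text
time: 7.57
tcp_pos: [0.6416, 0.0819, 0.2744]
ee_rot: [[-0.029, -0.014, -0.999], [1.0, -0.009, -0.028], [-0.008, -1.0, 0.014]]
ft_force: [2.0, 1.4, -0.3]
opening: 0.111
```

```bash
python3 - <<'E'
from h import *
snapw('w8'); print(band('w8',(190,240,300,290)));goal([.643,.047,.2742],91.6)
E
```

```text
band px 236 266 253 273
[0.64425016 0.04500958 0.25      ]
t 7.62 tcp [0.6417 0.0796 0.2745] yaw 91.51 q [ 0.03  0.47  0.76  1.88 -0.01 -0.  ] F [ 1.2 -1.7 -1.1] op 0.117
shift [-0.0326  0.0006 -0.0005] rv [-0.84 -0.1  -0.58] rows 0.8
```

View pics/w8.png

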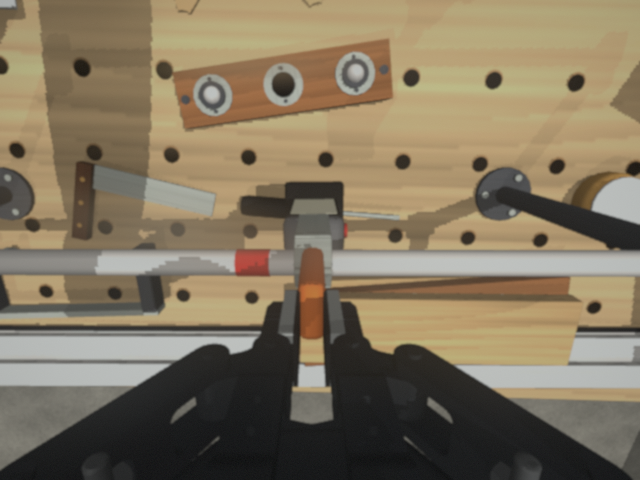

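Request:
servo_tool(motion=[-0.006,0.0005,0,0,0,0,-0.015,0.0005,0,0,0,0,-0.025,0.0005,0,0,0,0,-0.032,0.0005,0,0,0,0,-0.035,0.0005,0,0,0,0])

```text
time: 8.03
tcp_pos: [0.6426, 0.0435, 0.2743]
ee_rot: [[-0.026, -0.014, -1.0], [1.0, -0.011, -0.025], [-0.01, -1.0, 0.015]]
ft_force: [2.2, 2.4, -0.3]
opening: 0.109
```

```bash
python3 - <<'E'
from h import *
snapw('w9'); goal([.643,.047,.2742],91.6)
s=imaging.read_camera('scene')['color'][:,:,::-1]; cv2.imwrite('pics/c9.png',cv2.resize(s[170:320,340:460],None,fx=5,fy=4,interpolation=cv2.INTER_CUBIC))
c=cv2.imread('pics/w9.png');cv2.imwrite('pics/c10.png',cv2.resize(c[180:300,240:390],None,fx=5,fy=5,interpolation=cv2.INTER_CUBIC))
E
```

```text
t 8.08 tcp [0.6427 0.0434 0.2743] yaw 91.45 q [-0.03  0.46  0.75  1.88 -0.01 -0.06] F [ 2.1  0.5 -0.8] op 0.115
shift [ 0.0036  0.     -0.0004] rv [-0.85 -0.15 -0.61] rows 0.1
```

View pics/c9.png

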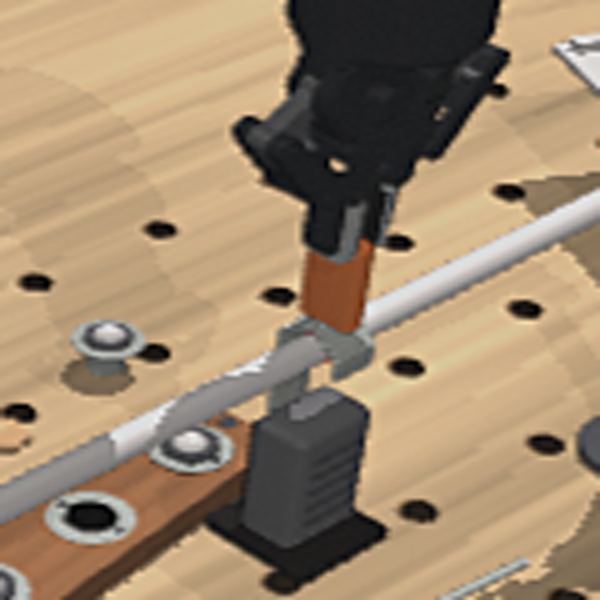

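View pics/c10.png

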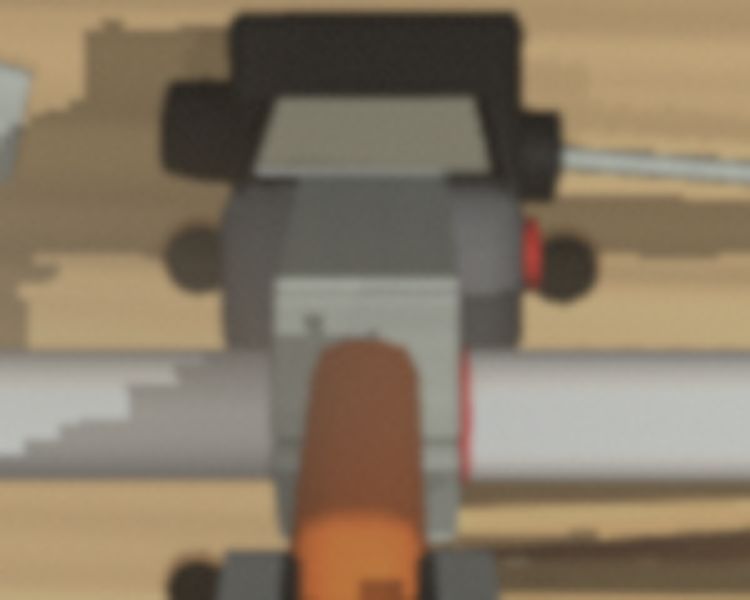

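Request:
servo_tool(motion=[0.001,0,0,0,0,0,0.002,0,0,0,0,0,0.002,0,0,0,0,0,0.002,0,0,0,0,0,0.002,0,0,0,0,0])

```text
time: 8.55
tcp_pos: [0.6426, 0.0453, 0.2743]
ee_rot: [[-0.026, -0.014, -1.0], [1.0, -0.013, -0.025], [-0.012, -1.0, 0.015]]
ft_force: [2.1, -2.5, -0.6]
opening: 0.116
```

```bash
python3 - <<'E'
from h import *
snapw('w10'); goal([.643,.047,.2742],91.6)
c=cv2.imread('pics/w10.png');cv2.imwrite('pics/c11.png',cv2.resize(c[220:300,270:360],None,fx=6,fy=6,interpolation=cv2.INTER_CUBIC))
E
```

```text
t 8.6 tcp [0.6426 0.0454 0.2743] yaw 91.46 q [-0.03  0.46  0.75  1.88 -0.01 -0.05] F [ 1.6 -2.4 -0.1] op 0.113
shift [ 0.0016  0.0001 -0.0004] rv [-0.84 -0.15 -0.69] rows 0.2
```

View pics/c11.png

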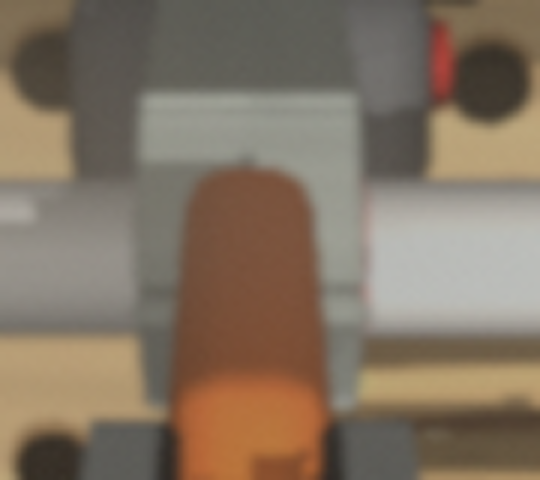

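Request:
servo_tool(motion=[0.001,0,0,0,0,0,0.001,0,0,0,0,0,0.001,0,0,0,0,0,0.001,0,0,0,0,0,0.001,0.0,0,0,0,0])

```text
time: 9.02
tcp_pos: [0.6426, 0.0465, 0.2743]
ee_rot: [[-0.026, -0.014, -1.0], [1.0, -0.012, -0.025], [-0.012, -1.0, 0.015]]
ft_force: [1.5, -0.9, 0.1]
opening: 0.114
```

```bash
python3 - <<'E'
from h import *
snapw('w11'); goal([.643,.047,.2742],91.6)
c=cv2.imread('pics/w11.png');cv2.imwrite('pics/c12.png',cv2.resize(c[220:300,270:360],None,fx=6,fy=6,interpolation=cv2.INTER_CUBIC))
E
```

```text
t 9.07 tcp [0.6426 0.0465 0.2743] yaw 91.46 q [-0.02  0.46  0.75  1.88 -0.01 -0.05] F [ 1.7 -2.2  0.2] op 0.111
shift [ 0.0005  0.0001 -0.0004] rv [-0.84 -0.14 -0.68] rows 0.2
```

View pics/c12.png

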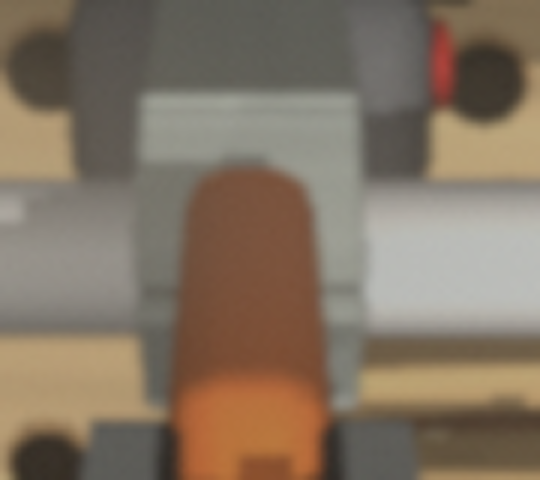

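Request:
servo_tool(motion=[0,0,0,0,0,0,0,0,0,0,0,0,0,0,0,0,0,0,0,0,0,0,0,0,0,0,0,0,0,0], hand=0.7)

```text
time: 9.48
tcp_pos: [0.6423, 0.0467, 0.2742]
ee_rot: [[-0.026, -0.015, -1.0], [1.0, -0.012, -0.026], [-0.011, -1.0, 0.015]]
ft_force: [0.5, -0.3, 0.9]
opening: 0.701
```

Request:
servo_tool(motion=[0,-0.005,0,0,0,0,0,-0.02,0,0,0,0,0,-0.045,0,0,0,0,0,-0.07,0,0,0,0,0,-0.085,0,0,0,0])

```text
time: 9.9
tcp_pos: [0.6429, 0.0479, 0.3623]
ee_rot: [[-0.026, -0.012, -1.0], [1.0, -0.012, -0.026], [-0.011, -1.0, 0.012]]
ft_force: [1.7, 0.3, 1.3]
opening: 0.7
```

```bash
python3 - <<'E'
from h import *
snapw('w12'); goal([.45,-.31,.30],90)
s=imaging.read_camera('scene')['color'][:,:,::-1]; cv2.imwrite('pics/c13.png',cv2.resize(s[130:330,330:490],None,fx=4,fy=3,interpolation=cv2.INTER_CUBIC))
E
```

```text
t 9.95 tcp [0.6441 0.0478 0.3643] yaw 91.47 q [-0.02  0.67  1.26  2.17 -0.01 -0.05] F [-1.  -0.3  0.6] op 0.7
shift [-0.3519  0.07    0.2027] rv [-0.43  1.47 -0.68] rows 9.9
```

View pics/w12.png

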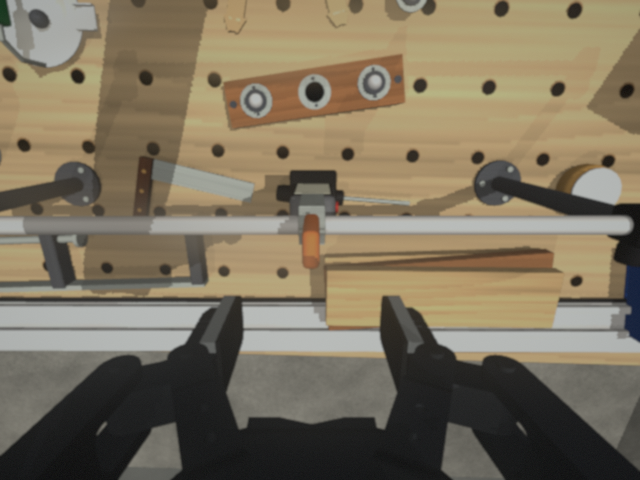

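View pics/c13.png

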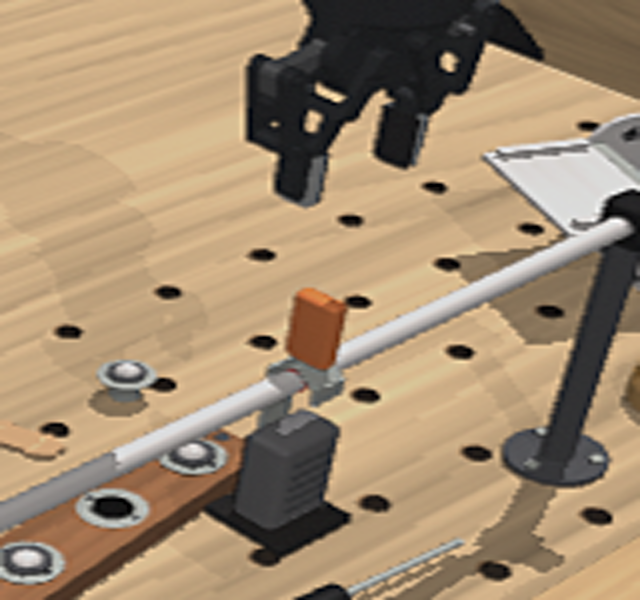

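```bash
python3 - <<'E'
from h import *
goal([.475,-.32,.27],90)
for n,(a,s,b) in dict(w12=((257,101),(315,92),(375,82)),w5=((169,153),(232,143.5),(295,133))).items():
    loadw(n); A=onz('wrist',a,.033);B=onz('wrist',b,.033);S=onz('wrist',s,.024);d=B-A
    print(n,A,S,B,np.hypot(*d[:2]),'yaw',np.degrees(np.arctan2(d[1],d[0]))-90)
E
```

```text
t 10.0 tcp [0.6448 0.0478 0.3626] yaw 91.48 q [-0.02  0.66  1.25  2.16 -0.01 -0.05] F [ 0.6 -0.1  0.1] op 0.7
shift [-0.3622  0.0983  0.1785] rv [-0.45  1.47 -0.68] rows 10.0
w12 [ 0.53160544 -0.0316753   0.033     ] [0.51765341 0.04544577 0.024     ] [0.50434873 0.12384301 0.033     ] 0.15788879614364396 yaw 9.940903838451035
w5 [ 0.53023922 -0.03152721  0.033     ] [0.51711515 0.04528802 0.024     ] [0.50233955 0.12468206 0.033     ] 0.15868120812102418 yaw 10.126505138217468
```

Request:
servo_tool(motion=[-0.014,0.002,0.014,-0.1,0.3,-0.1,-0.045,0.01,0.034,-0.2,0.6,-0.2,-0.08,0.02,0.054,-0.3,0.9,-0.3,-0.115,0.03,0.074,-0.4,1.2,-0.5,-0.15,0.04,0.094,-0.45,1.4,-0.7])

```text
time: 10.42
tcp_pos: [0.5526, -0.1057, 0.3234]
ee_rot: [[-0.002, -0.001, -1.0], [1.0, 0.001, -0.002], [0.001, -1.0, 0.001]]
ft_force: [1.1, -1.1, -0.2]
opening: 0.698
```

Request:
servo_tool(motion=[-0.037,0.01,0.016,0,0,0,-0.074,0.02,0.032,0,0,0,-0.11,0.03,0.048,0,0,0,-0.146,0.04,0.062,0,0,0,-0.175,0.048,0.074,0,0,0], hand=1)

```text
time: 10.83
tcp_pos: [0.4765, -0.2825, 0.273]
ee_rot: [[-0.001, -0.003, -1.0], [1.0, 0.002, -0.001], [0.002, -1.0, 0.003]]
ft_force: [1.8, -0.1, -0.4]
opening: 0.998
```

```bash
python3 - <<'E'
from h import *
goal([.475,-.32,.27],90)
E
```

```text
t 10.83 tcp [ 0.4765 -0.2825  0.273 ] yaw 90.05 q [-0.66  0.17  0.38  1.79 -0.   -0.66] F [ 1.8 -0.1 -0.4] op 0.998
shift [-0.0375  0.0029  0.0016] rv [-0.17  0.05  0.1 ] rows 0.9
```

Request:
servo_tool(motion=[-0.02,0.001,0.001,0,0,0,-0.031,0.002,0.001,0,0,0,-0.036,0.003,0.001,0,0,0,-0.037,0.003,0.001,0,0,0,-0.037,0.003,0.001,0,0,0])

```text
time: 11.25
tcp_pos: [0.476, -0.3185, 0.2699]
ee_rot: [[-0.002, -0.003, -1.0], [1.0, 0.002, -0.002], [0.002, -1.0, 0.003]]
ft_force: [0.2, 0.1, -0.1]
opening: 1.004
```

```bash
python3 - <<'E'
from h import *
snapw('w13');goal([.475,-.32,.27],90)
c=cv2.imread('pics/w13.png');cv2.imwrite('pics/c14.png',cv2.resize(c[80:280,210:410],None,fx=3,fy=3,interpolation=cv2.INTER_CUBIC))
E
```

```text
t 11.3 tcp [ 0.4762 -0.3183  0.2703] yaw 90.14 q [-0.71  0.22  0.43  1.79 -0.   -0.71] F [ 0.3 -0.1  1. ] op 0.999
shift [-0.0017  0.0003  0.0012] rv [-0.14  0.14  0.12] rows 0.1
```

View pics/w13.png

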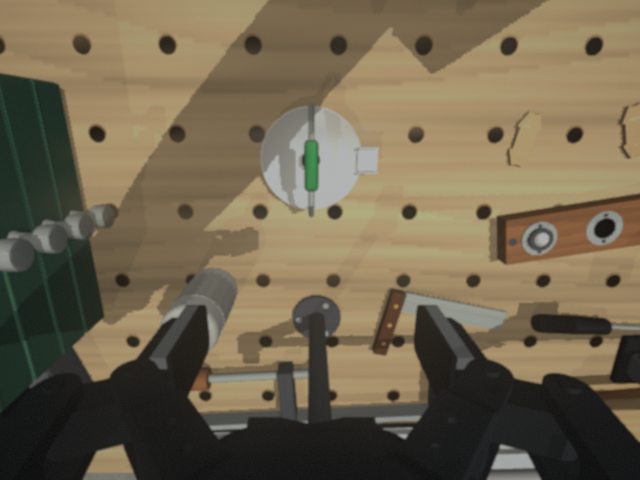

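View pics/c14.png

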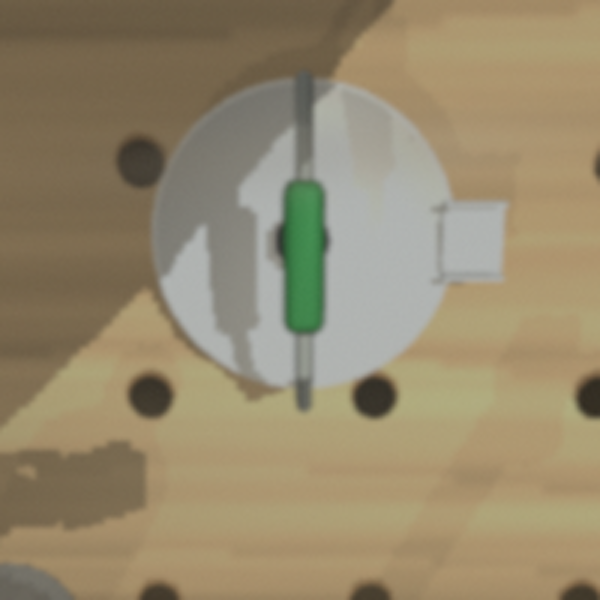

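```bash
python3 - <<'E'
from h import *
loadw('w13'); w=lambda x,y:(210+x/3,80+y/3)
print('grip',onz('wrist',w(304,256),.092))
print('lip',onz('wrist',w(505,241),.021),[onz('wrist',w(*p),.021) for p in((507,203),(504,281))])
print('rim c',onz('wrist',w(302,233),.02), 'ball',onz('wrist',w(303,241),.012))
# predicted with centre
for c in((.4345,-.3185),(.4345,-.32),):
  print([((proj('wrist',p)-[210,80])*3).round(0) for p in((c[0],c[1],.094),(c[0],c[1]+.078,.021),(c[0]+.0595,c[1],.02),(c[0]-.0595,c[1],.02),(c[0],c[1]-.0595,.02))])
goal([.4345,-.319,.0645],90)
E
```

```text
grip [ 0.43464302 -0.31838669  0.092     ]
lip [ 0.43602973 -0.23941274  0.021     ] [array([ 0.42157709, -0.23949352,  0.021     ]), array([ 0.45157569, -0.23888744,  0.021     ])]
rim c [ 0.4332063  -0.31901618  0.02      ] ball [ 0.43699756 -0.31860614  0.012     ]
[array([304., 256.]), array([502., 237.]), array([303., 385.]), array([304.,  75.]), array([152., 236.])]
[array([299., 256.]), array([499., 237.]), array([299., 385.]), array([300.,  75.]), array([148., 236.])]
t 11.3 tcp [ 0.4762 -0.3183  0.2703] yaw 90.14 q [-0.71  0.22  0.43  1.79 -0.   -0.71] F [ 0.3 -0.1  1. ] op 0.999
shift [-0.0011  0.2059  0.0412] rv [-0.14  0.14  0.12] rows 5.0
```

Request:
servo_tool(motion=[0,0.01,0.01,-0.1,0,0.1,0,0.035,0.022,-0.1,0,0.1,0,0.065,0.034,-0.1,0,0.1,-0.001,0.095,0.04,-0.1,0,0.1,-0.001,0.115,0.041,-0.1,0,0.1])

```text
time: 11.72
tcp_pos: [0.4341, -0.317, 0.1534]
ee_rot: [[-0.004, -0.002, -1.0], [1.0, 0.002, -0.004], [0.002, -1.0, 0.002]]
ft_force: [-0.0, 0.3, -0.9]
opening: 0.999
```

```bash
python3 - <<'E'
from h import *
snapw('w14');goal([.4345,-.3185,.064],90)
E
```

```text
t 11.77 tcp [ 0.4324 -0.3152  0.1489] yaw 90.25 q [-0.76  0.08  0.04  1.54 -0.   -0.76] F [-2.1  1.6 -3.3] op 1.0
shift [-0.004   0.0849 -0.0027] rv [-0.43  0.25  0.41] rows 2.0
```

View pics/w14.png

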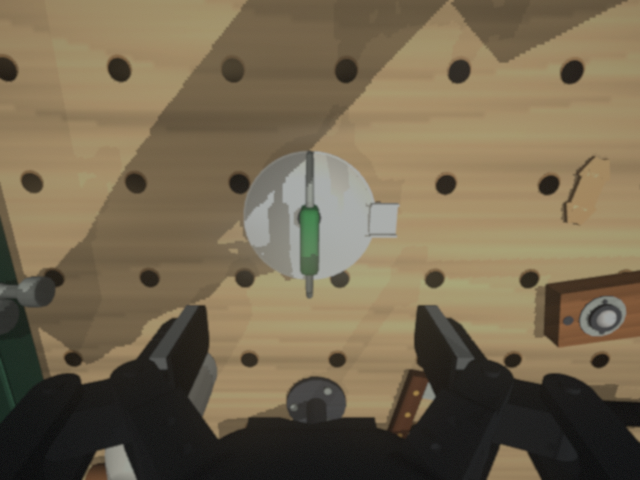

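Request:
servo_tool(motion=[-0.001,0.012,-0.001,-0.2,0,0.2,-0.002,0.03,-0.002,-0.3,0,0.3,-0.003,0.05,-0.003,-0.4,0,0.4,-0.003,0.065,-0.003,-0.4,0,0.4,-0.003,0.074,-0.003,-0.4,0,0.4])

```text
time: 12.18
tcp_pos: [0.4354, -0.3161, 0.0742]
ee_rot: [[-0.006, -0.001, -1.0], [1.0, 0.001, -0.006], [0.001, -1.0, 0.001]]
ft_force: [-0.1, -0.4, -0.6]
opening: 1.002
```

```bash
python3 - <<'E'
from h import *
goal([.4345,-.3185,.064],90)
E
```

```text
t 12.18 tcp [ 0.4354 -0.3161  0.0742] yaw 90.37 q [-0.75  0.09 -0.1   1.38  0.   -0.76] F [-0.1 -0.4 -0.6] op 1.002
shift [-0.0024  0.0102  0.0009] rv [-0.06  0.37  0.07] rows 0.3
```

Request:
servo_tool(motion=[-0.001,0.004,0,0,0.2,0,-0.002,0.007,0.001,0,0.4,0,-0.0024,0.009,0.001,0,0.4,0,-0.0024,0.01,0.001,0,0.4,0,-0.0024,0.01,0.001,0,0.4,0])

```text
time: 12.6
tcp_pos: [0.4349, -0.319, 0.0651]
ee_rot: [[0.001, 0.0, -1.0], [1.0, 0.0, 0.001], [0.0, -1.0, -0.0]]
ft_force: [0.1, 0.2, 0.3]
opening: 1.0
```

```bash
python3 - <<'E'
from h import *
snapw('w15');goal([.4345,-.3185,.064],90)
E
```

```text
t 12.65 tcp [ 0.4348 -0.319   0.0651] yaw 89.97 q [-0.76  0.1  -0.11  1.36  0.   -0.76] F [-0.5  0.6 -0.3] op 0.999
shift [0.0005 0.0011 0.0003] rv [ 0.   -0.03  0.01] rows 0.0
```

View pics/w15.png

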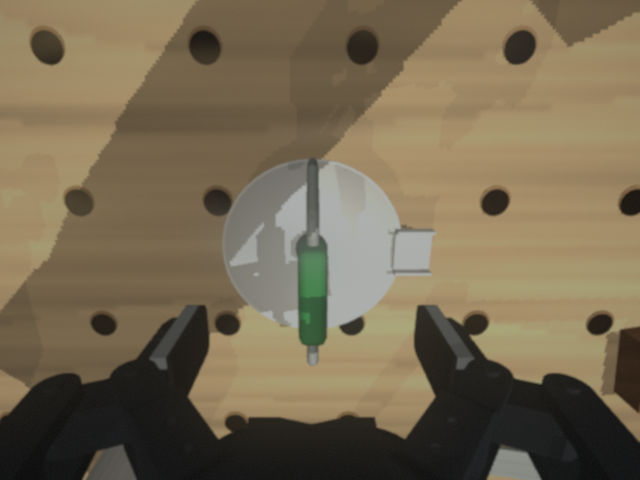

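Request:
servo_tool(motion=[0.0004,0.0008,0,0,0,0,0.0004,0.0008,0,0,0,0,0.0004,0.0008,0,0,0,0,0.0004,0.0008,0,0,0,0,0.0004,0.0008,0,0,0,0], hand=0.23)

```text
time: 13.07
tcp_pos: [0.4349, -0.3186, 0.0644]
ee_rot: [[0.001, 0.0, -1.0], [1.0, 0.0, 0.001], [0.0, -1.0, -0.0]]
ft_force: [0.5, -0.5, 0.1]
opening: 0.298
```

Request:
servo_tool(motion=[0,0,0,0,0,0,0,0,0,0,0,0,0,0,0,0,0,0,0,0,0,0,0,0,0,0,0,0,0,0], hand=0.17)

```text
time: 13.48
tcp_pos: [0.4349, -0.3186, 0.0644]
ee_rot: [[0.001, 0.0, -1.0], [1.0, 0.0, 0.001], [0.0, -1.0, -0.0]]
ft_force: [-0.1, -0.7, 0.7]
opening: 0.168
```

Request:
servo_tool(motion=[0,0,0,0,0,0,0,0,0,0,0,0,0,0,0,0,0,0,0,0,0,0,0,0,0,0,0,0,0,0], hand=0)

```text
time: 13.9
tcp_pos: [0.4348, -0.3186, 0.0643]
ee_rot: [[0.001, 0.0, -1.0], [1.0, 0.0, 0.001], [0.0, -1.0, -0.0]]
ft_force: [0.4, 0.5, -0.6]
opening: -0.001
```

```bash
python3 - <<'E'
from h import *
snapw('w16');goal([.4345,-.3185,.064],90)
E
```

```text
t 13.95 tcp [ 0.4348 -0.3186  0.0643] yaw 89.96 q [-0.76  0.1  -0.11  1.36  0.   -0.76] F [ 0.3  0.5 -0.7] op -0.002
shift [0.0001 0.0003 0.0003] rv [ 0.   -0.04  0.01] rows 0.0
```

View pics/w16.png

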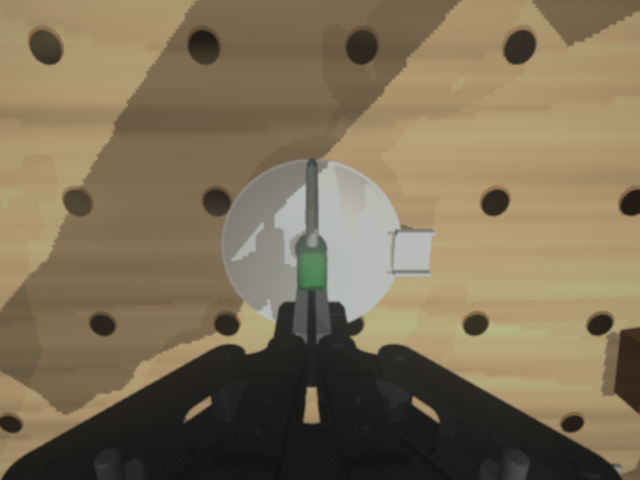

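```bash
python3 - <<'E'
from h import *
cams()
loadw('w15')
for n in('w15','w16'):
  loadw(n)
  print(n,[proj('wrist',(.4345+dx,-.3186,z)).round(0) for dx in(-.025,.025) for z in(.094,.07)],'tcp',proj('wrist',(.4348,-.3186,.0643)),proj('wrist',(.4348,-.3186,.083)))
for n,b in(('scene',(150,270,290,400)),('top',(370,210,470,290))):
  i=imaging.read_camera(n)['color'][:,:,::-1];cv2.imwrite(f'pics/{n}3.png',i); x0,y0,x1,y1=b
  cv2.imwrite(f'pics/{n}3c.png',cv2.resize(i[y0:y1,x0:x1],None,fx=5,fy=4.5,interpolation=cv2.INTER_CUBIC))
  print(n,[((proj(n,(.4345+dx,-.3186,z))-[x0,y0])*[5,4.5]).round(0) for dx in(-.025,.025) for z in(.094,.07)])
E
```

```text
w15 [array([313., 251.]), array([312., 235.]), array([312., 348.]), array([312., 322.])] tcp [312.34965981 276.26817998] [312.44882693 291.5266741 ]
w16 [array([312., 252.]), array([312., 236.]), array([312., 349.]), array([312., 322.])] tcp [311.62952533 276.941483  ] [311.65640667 292.32880374]
scene [array([240., 244.]), array([248., 278.]), array([300., 308.]), array([308., 342.])]
top [array([270., 238.]), array([260., 240.]), array([267., 157.]), array([258., 160.])]
```

View pics/scene3c.png

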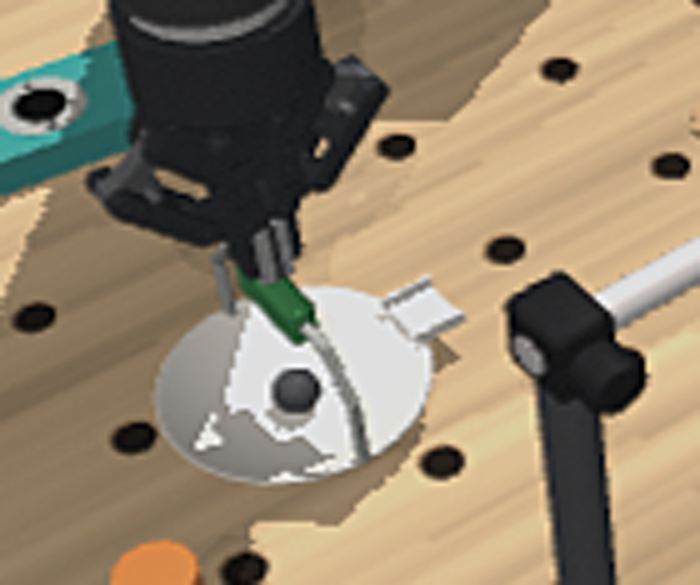

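Request:
servo_tool(motion=[0,-0.003,0,0,0,0,0,-0.004,0,0,0,0,0,-0.004,0,0,0,0,0,-0.004,0,0,0,0,0,-0.004,0,0,0,0], hand=0.6)

```text
time: 14.57
tcp_pos: [0.4349, -0.3187, 0.0685]
ee_rot: [[0.001, 0.0, -1.0], [1.0, 0.0, 0.001], [0.0, -1.0, -0.0]]
ft_force: [-0.1, -0.1, 0.3]
opening: 0.602
```

Request:
servo_tool(motion=[0,0.005,0,0,0,0,0,0.012,0,0,0,0,0,0.018,0,0,0,0,0,0.022,0,0,0,0,0,0.024,0,0,0,0])

```text
time: 14.98
tcp_pos: [0.4341, -0.3179, 0.0428]
ee_rot: [[0.001, -0.002, -1.0], [1.0, 0.002, 0.001], [0.002, -1.0, 0.002]]
ft_force: [-0.1, 0.6, 0.3]
opening: 0.601
```

```bash
python3 - <<'E'
from h import *
cams()
snapw('w17');goal([.4345,-.3185,.044],90)
for n,b in(('scene',(150,270,290,400)),):
  i=imaging.read_camera(n)['color'][:,:,::-1]; x0,y0,x1,y1=b
  cv2.imwrite(f'pics/{n}4c.png',cv2.resize(i[y0:y1,x0:x1],None,fx=5,fy=4.5,interpolation=cv2.INTER_CUBIC))
E
```

```text
t 15.13 tcp [ 0.4346 -0.3184  0.044 ] yaw 89.97 q [-0.76  0.11 -0.14  1.32  0.   -0.76] F [0.8 0.2 0.4] op 0.6
shift [-0.0001 -0.      0.0001] rv [-0.02 -0.03  0.04] rows 0.0
```

View pics/scene4c.png

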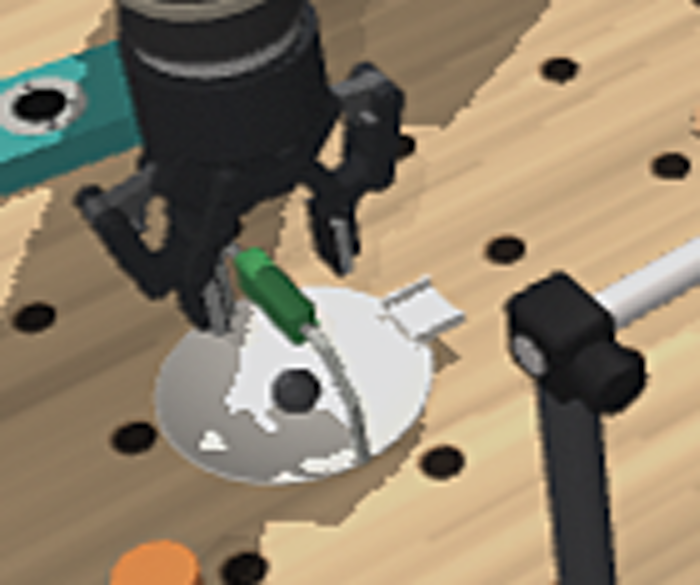

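View pics/w17.png

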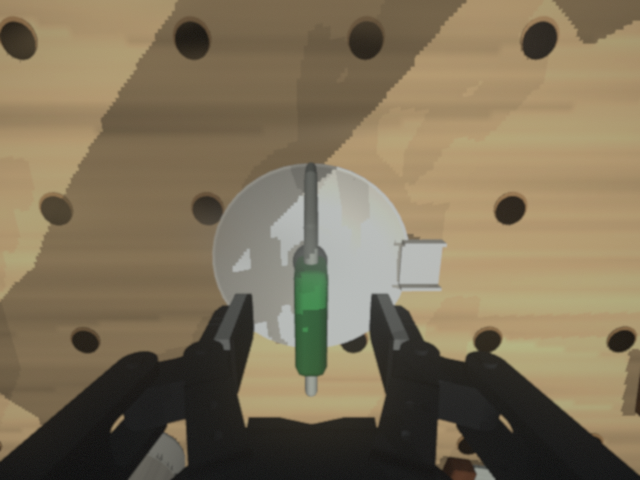

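Request:
servo_tool(motion=[0,0.001,0,0,0,0,0,0.002,0,0,0,0,0,0.002,0,0,0,0,0,0.002,0,0,0,0,0,0.002,0,0,0,0], hand=0.2)

```text
time: 15.6
tcp_pos: [0.435, -0.3187, 0.0425]
ee_rot: [[0.001, 0.0, -1.0], [1.0, -0.0, 0.001], [-0.0, -1.0, -0.0]]
ft_force: [-0.4, -0.7, -0.2]
opening: 0.203
```

Request:
servo_tool(motion=[0,0,0,0,0,0,0,0,0,0,0,0,0,0,0,0,0,0,0,0,0,0,0,0,0,0,0,0,0,0], hand=0)

```text
time: 16.02
tcp_pos: [0.4351, -0.3186, 0.0427]
ee_rot: [[0.001, 0.001, -1.0], [1.0, 0.0, 0.001], [0.0, -1.0, -0.001]]
ft_force: [1.0, 1.2, 1.9]
opening: 0.149
```

```bash
python3 - <<'E'
from h import *
cams()
snapw('w18');goal([.4345,-.3185,.044],90)
for n,b in(('scene',(150,270,290,400)),):
  i=imaging.read_camera(n)['color'][:,:,::-1]; x0,y0,x1,y1=b
  cv2.imwrite(f'pics/{n}5c.png',cv2.resize(i[y0:y1,x0:x1],None,fx=5,fy=4.5,interpolation=cv2.INTER_CUBIC))
E
```

```text
t 16.17 tcp [ 0.4351 -0.3186  0.0427] yaw 89.97 q [-0.76  0.11 -0.14  1.32  0.   -0.76] F [-0.   2.2  2.4] op 0.146
shift [ 0.0001 -0.0013  0.0005] rv [ 0.03 -0.03  0.01] rows 0.0
```

View pics/scene5c.png

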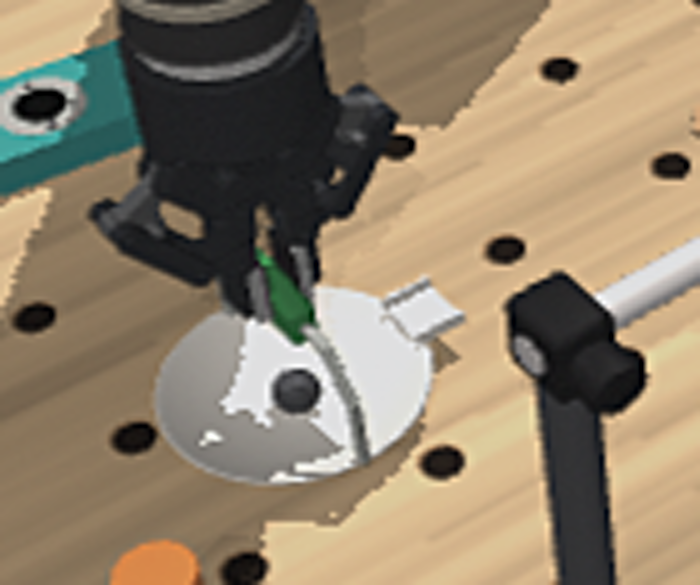

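View pics/w18.png

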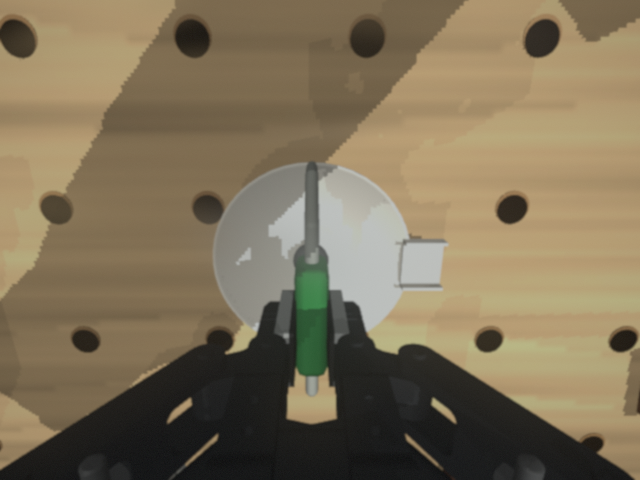

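Request:
servo_tool(motion=[0,-0.001,0,0,0,0,0,-0.003,0,0,0,0,0,-0.006,0,0,0,0,0,-0.01,0,0,0,0,0,-0.0145,0,0,0,0])

```text
time: 16.63
tcp_pos: [0.4347, -0.3184, 0.057]
ee_rot: [[0.001, -0.0, -1.0], [1.0, 0.001, 0.001], [0.001, -1.0, 0.0]]
ft_force: [-0.1, -0.5, -2.1]
opening: 0.149
```

Request:
servo_tool(motion=[0,-0.005,0,0,0,0,0,-0.01,0,0,0,0,0,-0.015,0,0,0,0,0,-0.02,0,0,0,0,0,-0.025,0,0,0,0])

```text
time: 17.05
tcp_pos: [0.4348, -0.3186, 0.0827]
ee_rot: [[0.001, -0.0, -1.0], [1.0, 0.0, 0.001], [0.0, -1.0, 0.0]]
ft_force: [-0.1, 0.4, -2.6]
opening: 0.14
```

Request:
servo_tool(motion=[0,-0.005,0,0,0,0,0,-0.01,0,0,0,0,0,-0.014,0,0,0,0,0,-0.017,0,0,0,0,0,-0.019,0,0,0,0])

```text
time: 17.47
tcp_pos: [0.435, -0.3187, 0.1023]
ee_rot: [[0.001, 0.0, -1.0], [1.0, -0.0, 0.001], [-0.0, -1.0, -0.0]]
ft_force: [1.1, 0.4, -2.8]
opening: 0.148
```

```bash
cat >> h.py <<'E'
def rows(pos,yaw,fr):
    """fr: fractions of remaining way at each row (straight world line)"""
    st=sensors.state(); R=st['ee_rot']; p=st['tcp_pos']; d=R.T@(np.asarray(pos)-p); rv=Ro.from_matrix(R.T@Rdown(yaw)).as_rotvec(degrees=True)
    for f in fr: print((d*f).round(4).tolist(),(rv*f).round(2).tolist())
E
python3 - <<'E'
from h import *
cams()
snapw('w19');goal([.44,.0315,.103],9.9)
for n,b in(('scene',(150,240,290,370)),):
  i=imaging.read_camera(n)['color'][:,:,::-1]; x0,y0,x1,y1=b
  cv2.imwrite(f'pics/{n}6c.png',cv2.resize(i[y0:y1,x0:x1],None,fx=5,fy=4.5,interpolation=cv2.INTER_CUBIC))
E
```

```text
t 17.62 tcp [ 0.4348 -0.3186  0.1018] yaw 89.96 q [-0.76  0.08 -0.05  1.44  0.   -0.76] F [-1.1 -0.7 -2.8] op 0.144
shift [ 0.3501 -0.0011 -0.0049] rv [-1.000e-02  8.006e+01  2.000e-02] rows 11.2
```

View pics/scene6c.png

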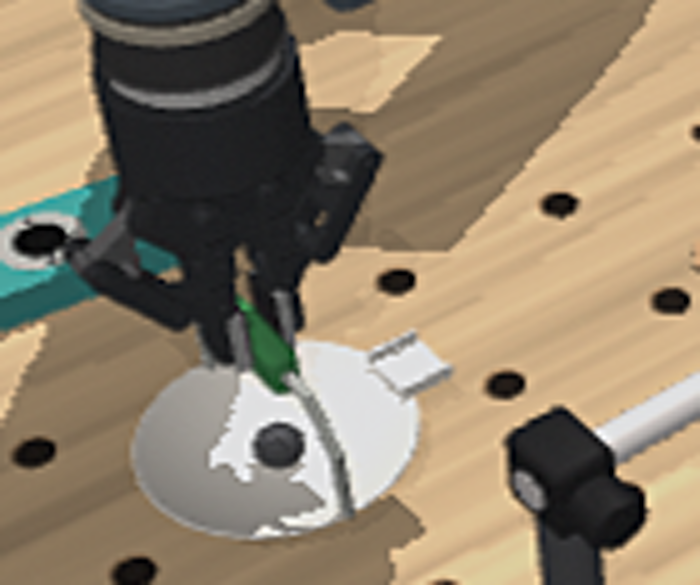

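View pics/w19.png

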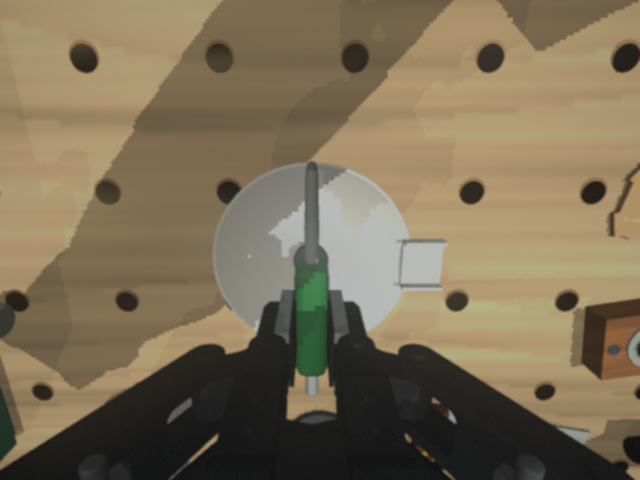

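Request:
servo_tool(motion=[0.001,0,0,0,0.2,0,0.003,0,0,0,0.7,0,0.006,0,0,0,1.4,0,0.01,0,0,0,2.3,0,0.015,0,0,0,3.4,0])

```text
time: 18.08
tcp_pos: [0.4346, -0.3031, 0.1014]
ee_rot: [[0.062, -0.001, -0.998], [0.998, 0.001, 0.062], [0.001, -1.0, 0.001]]
ft_force: [0.1, 0.2, -3.1]
opening: 0.147
```

```bash
python3 - <<'E'
from h import *
goal([.44,.0315,.103],9.9)
L=.335; rows([.44,.0315,.103],9.9,[x/L for x in(.0055,.0115,.0175,.0235,.0295)])
E
```

```text
t 18.08 tcp [ 0.4346 -0.3031  0.1014] yaw 86.46 q [-0.74  0.06 -0.07  1.44  0.   -0.67] F [ 0.1  0.2 -3.1] op 0.147
shift [ 0.3343 -0.0014  0.0153] rv [-6.000e-02  7.656e+01  2.000e-02] rows 10.7
[0.0055, -0.0, 0.0003] [-0.0, 1.26, 0.0]
[0.0115, -0.0, 0.0005] [-0.0, 2.63, 0.0]
[0.0175, -0.0001, 0.0008] [-0.0, 4.0, 0.0]
[0.0234, -0.0001, 0.0011] [-0.0, 5.37, 0.0]
[0.0294, -0.0001, 0.0013] [-0.01, 6.74, 0.0]
```

Request:
servo_tool(motion=[0.0055,0,0.0003,0,1.2,0,0.0115,0,0.0005,0,2.6,0,0.0175,0,0.0008,0,4,0,0.0235,0,0.001,0,5.4,0,0.0295,0,0.0013,0,6.8,0])

```text
time: 18.5
tcp_pos: [0.4351, -0.2728, 0.1013]
ee_rot: [[0.181, -0.001, -0.983], [0.983, 0.001, 0.181], [0.001, -1.0, 0.001]]
ft_force: [0.5, 0.6, -3.0]
opening: 0.144
```

```bash
python3 - <<'E'
from h import *
goal([.44,.0315,.103],9.9)
L=.305; rows([.44,.0315,.103],9.9,[x/L for x in(.006,.012,.018,.024,.030)])
E
```

```text
t 18.5 tcp [ 0.4351 -0.2728  0.1013] yaw 79.56 q [-0.69  0.02 -0.12  1.43  0.   -0.51] F [ 0.5  0.6 -3. ] op 0.144
shift [ 0.3001 -0.0013  0.0503] rv [-7.000e-02  6.966e+01  2.000e-02] rows 9.7
[0.0059, -0.0, 0.001] [-0.0, 1.37, 0.0]
[0.0118, -0.0001, 0.002] [-0.0, 2.74, 0.0]
[0.0177, -0.0001, 0.003] [-0.0, 4.11, 0.0]
[0.0236, -0.0001, 0.004] [-0.01, 5.48, 0.0]
[0.0295, -0.0001, 0.0049] [-0.01, 6.85, 0.0]
```

Request:
servo_tool(motion=[0.0059,0,0.001,0,1.4,0,0.0118,0,0.002,0,2.7,0,0.0177,-0.0001,0.003,0,4.1,0,0.0236,-0.0001,0.004,0,5.5,0,0.0295,-0.0001,0.005,0,6.8,0])

```text
time: 18.92
tcp_pos: [0.4354, -0.2421, 0.1015]
ee_rot: [[0.298, -0.001, -0.955], [0.955, 0.001, 0.298], [0.001, -1.0, 0.001]]
ft_force: [-0.0, 0.3, -2.5]
opening: 0.146
```

```bash
python3 - <<'E'
from h import *
goal([.44,.0315,.103],9.9)
L=.275; rows([.44,.0315,.103],9.9,[x/L for x in(.006,.012,.018,.024,.030)])
E
```

```text
t 18.92 tcp [ 0.4354 -0.2421  0.1015] yaw 72.66 q [-0.64 -0.02 -0.16  1.43  0.   -0.34] F [-0.   0.3 -2.5] op 0.146
shift [ 0.2625 -0.0012  0.0772] rv [-8.000e-02  6.276e+01  3.000e-02] rows 8.8
[0.0057, -0.0, 0.0017] [-0.0, 1.37, 0.0]
[0.0115, -0.0001, 0.0034] [-0.0, 2.74, 0.0]
[0.0172, -0.0001, 0.0051] [-0.01, 4.11, 0.0]
[0.0229, -0.0001, 0.0067] [-0.01, 5.48, 0.0]
[0.0286, -0.0001, 0.0084] [-0.01, 6.85, 0.0]
```

Request:
servo_tool(motion=[0.0057,0,0.0017,0,1.4,0,0.0115,0,0.0034,0,2.7,0,0.0172,-0.0001,0.0051,0,4.1,0,0.0229,-0.0001,0.0067,0,5.5,0,0.0286,-0.0001,0.0084,0,6.8,0])

```text
time: 19.33
tcp_pos: [0.4358, -0.2115, 0.1016]
ee_rot: [[0.41, -0.001, -0.912], [0.912, 0.001, 0.41], [0.001, -1.0, 0.001]]
ft_force: [0.9, -0.6, -2.7]
opening: 0.144
```

```bash
python3 - <<'E'
from h import *
goal([.44,.0315,.103],9.9)
L=.243; rows([.44,.0315,.103],9.9,[x/L for x in(.006,.012,.018,.024,.030)])
E
```

```text
t 19.33 tcp [ 0.4358 -0.2115  0.1016] yaw 65.77 q [-0.59 -0.06 -0.19  1.44  0.   -0.17] F [ 0.9 -0.6 -2.7] op 0.144
shift [ 0.2233 -0.001   0.0959] rv [-9.000e-02  5.587e+01  3.000e-02] rows 7.8
[0.0055, -0.0, 0.0024] [-0.0, 1.38, 0.0]
[0.011, -0.0, 0.0047] [-0.0, 2.76, 0.0]
[0.0165, -0.0001, 0.0071] [-0.01, 4.14, 0.0]
[0.0221, -0.0001, 0.0095] [-0.01, 5.52, 0.0]
[0.0276, -0.0001, 0.0118] [-0.01, 6.9, 0.0]
```

Request:
servo_tool(motion=[0.0055,0,0.0024,0,1.4,0,0.011,0,0.0047,0,2.8,0,0.0165,-0.0001,0.0071,0,4.2,0,0.022,-0.0001,0.0095,0,5.5,0,0.0276,-0.0001,0.0118,0,6.9,0])

```text
time: 19.75
tcp_pos: [0.4363, -0.1808, 0.1018]
ee_rot: [[0.518, -0.0, -0.855], [0.855, 0.002, 0.518], [0.001, -1.0, 0.001]]
ft_force: [-1.0, -0.7, -2.6]
opening: 0.144
```

```bash
python3 - <<'E'
from h import *
goal([.44,.0315,.103],9.9)
L=.213; rows([.44,.0315,.103],9.9,[x/L for x in(.006,.012,.018,.024,.030)])
E
```

```text
t 19.75 tcp [ 0.4363 -0.1808  0.1018] yaw 58.77 q [-0.54 -0.09 -0.22  1.44  0.    0.01] F [-1.  -0.7 -2.6] op 0.144
shift [ 0.1835 -0.0008  0.1069] rv [-9.000e-02  4.887e+01  3.000e-02] rows 6.8
[0.0052, -0.0, 0.003] [-0.0, 1.38, 0.0]
[0.0103, -0.0, 0.006] [-0.01, 2.75, 0.0]
[0.0155, -0.0001, 0.009] [-0.01, 4.13, 0.0]
[0.0207, -0.0001, 0.012] [-0.01, 5.51, 0.0]
[0.0258, -0.0001, 0.0151] [-0.01, 6.88, 0.0]
```

Request:
servo_tool(motion=[0.0052,0,0.003,0,1.4,0,0.0103,0,0.006,0,2.8,0,0.0155,-0.0001,0.009,0,4.1,0,0.0207,-0.0001,0.012,0,5.5,0,0.0258,-0.0001,0.015,0,6.9,0])

```text
time: 20.17
tcp_pos: [0.4367, -0.1502, 0.102]
ee_rot: [[0.619, -0.0, -0.786], [0.786, 0.002, 0.619], [0.001, -1.0, 0.001]]
ft_force: [-0.3, 0.4, -3.4]
opening: 0.146
```

```bash
python3 - <<'E'
from h import *
goal([.44,.0315,.103],9.9)
L=.183; rows([.44,.0315,.103],9.9,[x/L for x in(.006,.012,.018,.024,.030)])
E
```

```text
t 20.17 tcp [ 0.4367 -0.1502  0.102 ] yaw 51.78 q [-0.48 -0.12 -0.25  1.44  0.    0.19] F [-0.3  0.4 -3.4] op 0.146
shift [ 0.1448 -0.0007  0.1098] rv [-9.000e-02  4.188e+01  3.000e-02] rows 5.8
[0.0047, -0.0, 0.0036] [-0.0, 1.37, 0.0]
[0.0095, -0.0, 0.0072] [-0.01, 2.75, 0.0]
[0.0142, -0.0001, 0.0108] [-0.01, 4.12, 0.0]
[0.019, -0.0001, 0.0144] [-0.01, 5.49, 0.0]
[0.0237, -0.0001, 0.018] [-0.02, 6.87, 0.01]
```

Request:
servo_tool(motion=[0.0047,0,0.0036,0,1.4,0,0.0095,0,0.0072,0,2.8,0,0.0142,-0.0001,0.0108,0,4.1,0,0.019,-0.0001,0.0144,0,5.5,0,0.0237,-0.0001,0.018,0,6.9,0])

```text
time: 20.58
tcp_pos: [0.437, -0.1197, 0.1022]
ee_rot: [[0.71, -0.0, -0.704], [0.704, 0.002, 0.71], [0.001, -1.0, 0.001]]
ft_force: [-0.3, 1.0, -3.5]
opening: 0.143
```

```bash
python3 - <<'E'
from h import *
goal([.44,.0315,.103],9.9)
L=.152; rows([.44,.0315,.103],9.9,[x/L for x in(.006,.012,.018,.024,.030)])
E
```

```text
t 20.58 tcp [ 0.437  -0.1197  0.1022] yaw 44.78 q [-0.42 -0.14 -0.27  1.44  0.    0.37] F [-0.3  1.  -3.5] op 0.143
shift [ 0.1086 -0.0006  0.1052] rv [-1.000e-01  3.488e+01  3.000e-02] rows 4.9
[0.0043, -0.0, 0.0042] [-0.0, 1.38, 0.0]
[0.0086, -0.0, 0.0083] [-0.01, 2.75, 0.0]
[0.0129, -0.0001, 0.0125] [-0.01, 4.13, 0.0]
[0.0172, -0.0001, 0.0166] [-0.02, 5.51, 0.0]
[0.0214, -0.0001, 0.0208] [-0.02, 6.89, 0.01]
```

Request:
servo_tool(motion=[0.0043,0,0.0042,0,1.4,0,0.0086,0,0.0083,0,2.8,0,0.0129,-0.0001,0.0125,0,4.1,0,0.0172,-0.0001,0.0166,0,5.5,0,0.0214,-0.0001,0.0208,0,6.9,0])

```text
time: 21.0
tcp_pos: [0.4374, -0.0892, 0.1024]
ee_rot: [[0.79, -0.0, -0.613], [0.613, 0.002, 0.79], [0.001, -1.0, 0.002]]
ft_force: [0.3, -0.7, -1.9]
opening: 0.144
```

```bash
python3 - <<'E'
from h import *
goal([.44,.0315,.103],9.9)
L=.121; rows([.44,.0315,.103],9.9,[x/L for x in(.006,.012,.018,.024,.030)])
E
```

```text
t 21.0 tcp [ 0.4374 -0.0892  0.1024] yaw 37.79 q [-0.35 -0.16 -0.28  1.45  0.    0.56] F [ 0.3 -0.7 -1.9] op 0.144
shift [ 0.076  -0.0004  0.0938] rv [-0.1  27.89  0.04] rows 3.9
[0.0038, -0.0, 0.0046] [-0.01, 1.38, 0.0]
[0.0075, -0.0, 0.0093] [-0.01, 2.77, 0.0]
[0.0113, -0.0001, 0.0139] [-0.02, 4.15, 0.01]
[0.0151, -0.0001, 0.0186] [-0.02, 5.53, 0.01]
[0.0188, -0.0001, 0.0232] [-0.03, 6.91, 0.01]
```

Request:
servo_tool(motion=[0.0038,0,0.0046,0,1.4,0,0.0075,0,0.0093,0,2.8,0,0.0113,-0.0001,0.0139,0,4.2,0,0.0151,-0.0001,0.0186,0,5.5,0,0.0188,-0.0001,0.0232,0,6.9,0])

```text
time: 21.42
tcp_pos: [0.4378, -0.0586, 0.1026]
ee_rot: [[0.859, 0.0, -0.512], [0.512, 0.002, 0.859], [0.001, -1.0, 0.002]]
ft_force: [-0.3, 0.2, -2.7]
opening: 0.143
```

```bash
python3 - <<'E'
from h import *
goal([.44,.0315,.103],9.9)
L=.091; rows([.44,.0315,.103],9.9,[x/L for x in(.006,.012,.018,.024,.0295)])
E
```

```text
t 21.42 tcp [ 0.4378 -0.0586  0.1026] yaw 30.79 q [-0.29 -0.17 -0.29  1.45  0.    0.75] F [-0.3  0.2 -2.7] op 0.143
shift [ 0.048  -0.0002  0.0763] rv [-0.11 20.89  0.04] rows 2.9
[0.0032, -0.0, 0.005] [-0.01, 1.38, 0.0]
[0.0063, -0.0, 0.0101] [-0.01, 2.75, 0.01]
[0.0095, -0.0, 0.0151] [-0.02, 4.13, 0.01]
[0.0127, -0.0001, 0.0201] [-0.03, 5.51, 0.01]
[0.0156, -0.0001, 0.0247] [-0.03, 6.77, 0.01]
```

Request:
servo_tool(motion=[0.0032,0,0.005,0,1.4,0,0.0063,0,0.0101,0,2.75,0,0.0095,0,0.0151,0,4.1,0,0.0126,0,0.02,0,5.5,0,0.0156,0,0.0247,0,6.8,0])

```text
time: 21.83
tcp_pos: [0.4383, -0.0288, 0.1027]
ee_rot: [[0.914, 0.0, -0.405], [0.405, 0.002, 0.914], [0.001, -1.0, 0.002]]
ft_force: [0.8, -0.1, -2.4]
opening: 0.145
```

```bash
python3 - <<'E'
from h import *
goal([.44,.0315,.103],9.9)
L=.0605; rows([.44,.0315,.103],9.9,[x/L for x in(.0055,.0107,.0157,.0204,.0248)])
E
```

```text
t 21.83 tcp [ 0.4383 -0.0288  0.1027] yaw 23.9 q [-0.22 -0.18 -0.3   1.45  0.    0.93] F [ 0.8 -0.1 -2.4] op 0.145
shift [ 0.026  -0.0001  0.0544] rv [-0.11 14.    0.04] rows 2.0
[0.0024, -0.0, 0.0049] [-0.01, 1.27, 0.0]
[0.0046, -0.0, 0.0096] [-0.02, 2.48, 0.01]
[0.0067, -0.0, 0.0141] [-0.03, 3.63, 0.01]
[0.0088, -0.0, 0.0183] [-0.04, 4.72, 0.01]
[0.0106, -0.0001, 0.0223] [-0.05, 5.74, 0.02]
```

Request:
servo_tool(motion=[0.0024,0,0.0049,0,1.3,0,0.0046,0,0.0096,0,2.5,0,0.0067,0,0.0141,0,3.6,0,0.0088,0,0.0183,0,4.7,0,0.0106,0,0.0223,0,5.7,0])

```text
time: 22.25
tcp_pos: [0.4387, -0.0034, 0.1028]
ee_rot: [[0.95, 0.0, -0.311], [0.311, 0.002, 0.95], [0.001, -1.0, 0.002]]
ft_force: [-0.2, -0.3, -3.2]
opening: 0.147
```

```bash
python3 - <<'E'
from h import *
goal([.44,.0315,.103],9.9)
L=.0355; rows([.44,.0315,.103],9.9,[x/L for x in(.0041,.0079,.0114,.0146,.0175)])
E
```

```text
t 22.25 tcp [ 0.4387 -0.0034  0.1028] yaw 18.12 q [-0.16 -0.18 -0.3   1.45  0.    1.09] F [-0.2 -0.3 -3.2] op 0.147
shift [ 0.0121 -0.0001  0.0328] rv [-0.12  8.22  0.05] rows 1.1
[0.0014, -0.0, 0.0038] [-0.01, 0.95, 0.01]
[0.0027, -0.0, 0.0073] [-0.03, 1.83, 0.01]
[0.0039, -0.0, 0.0105] [-0.04, 2.64, 0.02]
[0.005, -0.0, 0.0135] [-0.05, 3.38, 0.02]
[0.006, -0.0, 0.0162] [-0.06, 4.05, 0.02]
```

Request:
servo_tool(motion=[0.0014,0,0.0038,0,0.9,0,0.0027,0,0.0073,0,1.8,0,0.0039,0,0.0105,0,2.6,0,0.005,0,0.0135,0,3.4,0,0.006,0,0.0162,0,4,0])

```text
time: 22.67
tcp_pos: [0.4393, 0.0142, 0.1029]
ee_rot: [[0.97, 0.0, -0.243], [0.243, 0.002, 0.97], [0.001, -1.0, 0.002]]
ft_force: [-0.5, -0.6, -2.8]
opening: 0.15
```

```bash
python3 - <<'E'
from h import *
goal([.44,.0315,.103],9.9)
L=.0175; rows([.44,.0315,.103],9.9,[x/L for x in(.0026,.0049,.0069,.0086,.01)])
E
```

```text
t 22.67 tcp [0.4393 0.0142 0.1029] yaw 14.06 q [-0.12 -0.18 -0.3   1.45  0.    1.2 ] F [-0.5 -0.6 -2.8] op 0.15
shift [ 0.0049 -0.0001  0.0166] rv [-0.12  4.16  0.05] rows 0.6
[0.0007, -0.0, 0.0025] [-0.02, 0.62, 0.01]
[0.0014, -0.0, 0.0046] [-0.03, 1.17, 0.01]
[0.0019, -0.0, 0.0065] [-0.05, 1.64, 0.02]
[0.0024, -0.0, 0.0082] [-0.06, 2.05, 0.02]
[0.0028, -0.0, 0.0095] [-0.07, 2.38, 0.03]
```

Request:
servo_tool(motion=[0.0007,0,0.0025,0,0.6,0,0.0014,0,0.0046,0,1.2,0,0.0019,0,0.0065,0,1.6,0,0.0024,0,0.0082,0,2,0,0.0028,0,0.0095,0,2.4,0])

```text
time: 23.08
tcp_pos: [0.4397, 0.0242, 0.1029]
ee_rot: [[0.98, 0.0, -0.201], [0.201, 0.002, 0.98], [0.001, -1.0, 0.002]]
ft_force: [0.2, 0.2, -2.5]
opening: 0.145
```

Request:
servo_tool(motion=[0.0004,0,0.0012,0,0.3,0,0.0008,0,0.0022,0,0.6,0,0.001,0,0.003,0,0.8,0,0.0012,0,0.0036,0,1,0,0.0013,0,0.004,0,1.1,0])

```text
time: 23.5
tcp_pos: [0.4402, 0.0285, 0.1029]
ee_rot: [[0.983, 0.0, -0.182], [0.182, 0.002, 0.983], [0.001, -1.0, 0.002]]
ft_force: [-0.0, -0.1, -2.6]
opening: 0.148
```

```bash
python3 - <<'E'
from h import *
cams()
snapw('w20');goal([.44,.0315,.103],9.9)
for n,b in(('scene',(270,170,450,340)),('top',(220,130,380,290))):
  i=imaging.read_camera(n)['color'][:,:,::-1]; x0,y0,x1,y1=b; cv2.imwrite(f'pics/{n}7.png',i)
  cv2.imwrite(f'pics/{n}7c.png',cv2.resize(i[y0:y1,x0:x1],None,fx=4.4,fy=3.5,interpolation=cv2.INTER_CUBIC))
E
```

```text
t 23.65 tcp [0.4402 0.0284 0.1029] yaw 10.52 q [-0.09 -0.17 -0.3   1.45  0.    1.3 ] F [ 0.1  0.4 -2.9] op 0.146
shift [ 0.0004 -0.0001  0.0031] rv [-0.12  0.62  0.04] rows 0.1
```

View pics/scene7c.png

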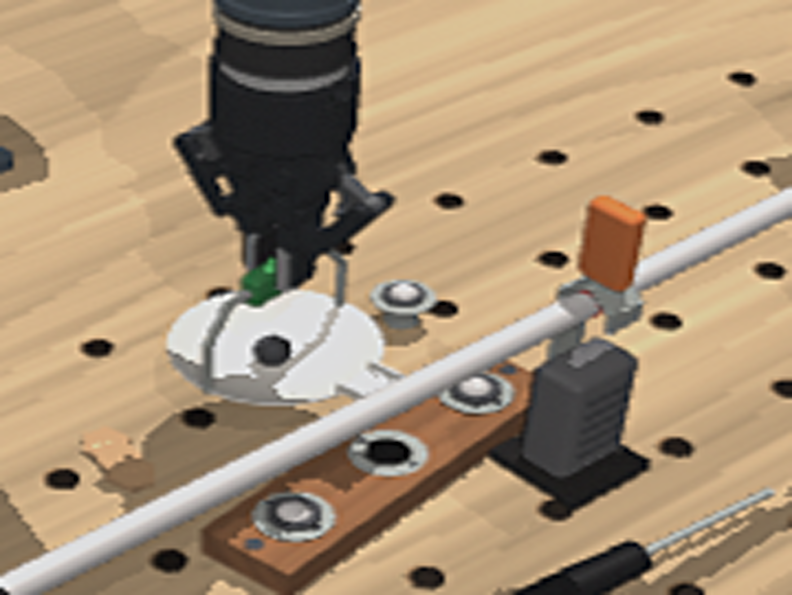

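View pics/top7c.png

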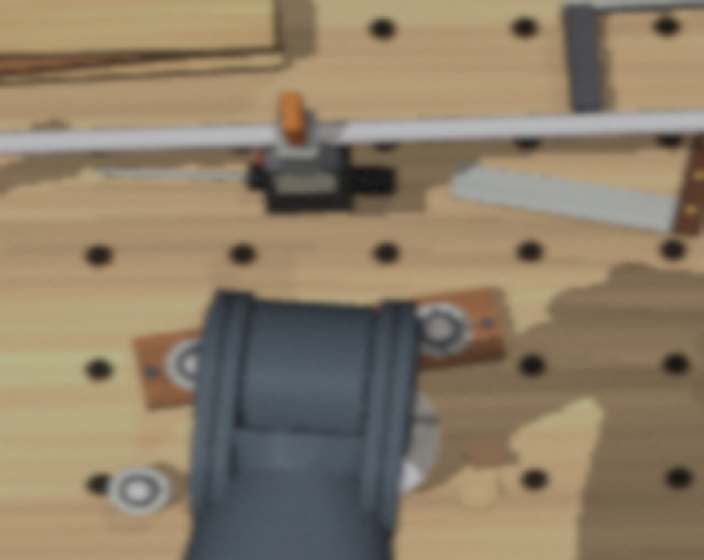

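View pics/w20.png

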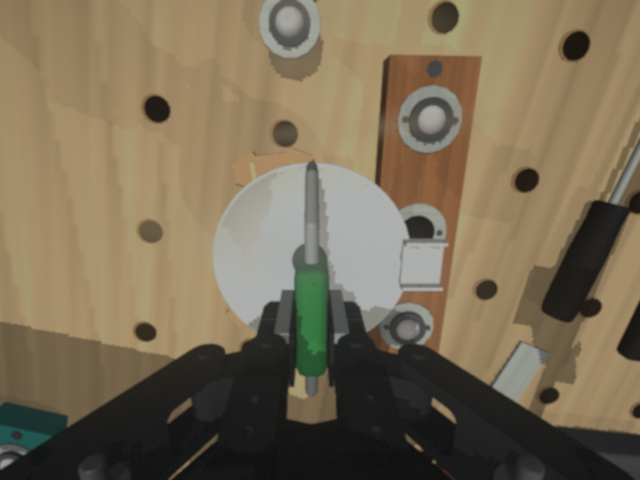

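```bash
python3 - <<'E'
from h import *
import cv2
c=cv2.imread('pics/w20.png');cv2.imwrite('pics/c20.png',cv2.resize(c[70:360,350:500],None,fx=4,fy=2.06*1,interpolation=cv2.INTER_CUBIC) if 0 else cv2.resize(c[180:320,370:480],None,fx=5,fy=4.2,interpolation=cv2.INTER_CUBIC))
loadw('w20')
A=onz('wrist',(408,327),.033);B=onz('wrist',(431,119),.033); d=B-A
print(A,B,'len',np.hypot(*d[:2]),'yaw',np.degrees(np.arctan2(d[1],d[0]))-90,'mid',(A+B)/2)
for p in((445.5,264),(445,240),(442,290)): print('lip',onz('wrist',p,.081))
E
```

```text
[ 0.52901904 -0.03083479  0.033     ] [0.50263612 0.1234401  0.033     ] len 0.15651454342151255 yaw 9.70441507308891 mid [0.51582758 0.04630266 0.033     ]
lip [0.51979825 0.04144433 0.081     ]
lip [0.51501166 0.05602945 0.081     ]
lip [0.52276896 0.02444649 0.081     ]
```

View pics/c20.png

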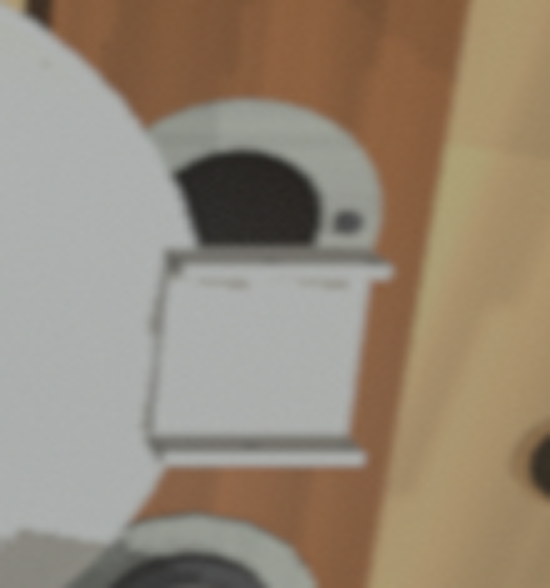

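```bash
python3 - <<'E'
from h import *
loadw('w20')
a=np.radians(10.52);R=np.array([[np.cos(a),-np.sin(a)],[np.sin(a),np.cos(a)]])
for off in((0,0),(.001,0),(0,.002),(0,-.002)):
  f=lambda x,y,z:proj('wrist',(*(np.array([.4402,.0284])+R@(np.array([x,y])+off)),.06+z)).round(1)
  print(off,'lip',f(.078,0,.021),f(.078,.014,.021),f(.078,-.014,.021),'rim',f(-.0595,0,.02),f(0,.0595,.02))
for s in((.5168,.0455),(.516,.0463)): print(proj('wrist',(*s,.024)), [proj('wrist',(s[0]+.013*np.cos(t),s[1]+.013*np.sin(t),.024)).round(1) for t in(0,1.57)])
E
```

```text
(0, 0) lip [441.4 261.4] [444.1 239.2] [438.9 282.7] rim [213.4 260.8] [312.  160.4]
(0.001, 0) lip [443.1 261.4] [445.8 239.2] [440.5 282.7] rim [215.1 260.8] [313.8 160.4]
(0, 0.002) lip [441.8 258.2] [444.5 236. ] [439.3 279.7] rim [213.2 257.7] [312.  156.7]
(0, -0.002) lip [441.1 264.5] [443.7 242.4] [438.5 285.6] rim [213.7 263.9] [312. 164.]
[415.9580531  230.35759796] [array([432.6, 233.4]), array([420.7, 213.8])]
[415.21718566 229.16563058] [array([431.9, 232.2]), array([420. , 212.6])]
```

Request:
servo_tool(motion=[0.0001,0,0.0005,0,0.1,0,0.0003,0,0.0015,0,0.25,0,0.0005,0,0.003,0,0.45,0,0.0007,0,0.004,0,0.6,0,0.0008,0,0.0045,0,0.7,0])

```text
time: 24.17
tcp_pos: [0.4402, 0.0331, 0.1029]
ee_rot: [[0.985, 0.0, -0.17], [0.17, 0.002, 0.985], [0.001, -1.0, 0.002]]
ft_force: [-0.3, -0.2, -3.1]
opening: 0.143
```

Request:
servo_tool(motion=[0,0,0,0,0,0,0,0,0,0,0,0,0,0,0,0,0,0,0,0,0,0,0,0,0,0,0,0,0,0])

```text
time: 24.58
tcp_pos: [0.4402, 0.0331, 0.1029]
ee_rot: [[0.985, 0.0, -0.17], [0.17, 0.002, 0.985], [0.001, -1.0, 0.002]]
ft_force: [-0.9, -0.5, -2.6]
opening: 0.15
```

```bash
python3 - <<'E'
from h import *
cams()
snapw('w21');goal([.4402,.0329,.103],9.8)
i=imaging.read_camera('scene')['color'][:,:,::-1]; cv2.imwrite('pics/scene8.png',i)
cv2.imwrite('pics/scene8c.png',cv2.resize(i[200:320,290:400],None,fx=6,fy=5,interpolation=cv2.INTER_CUBIC))
c=cv2.imread('pics/w21.png');cv2.imwrite('pics/c21.png',cv2.resize(c[180:320,370:480],None,fx=5,fy=4.2,interpolation=cv2.INTER_CUBIC))
d=lambda x,y,z:((proj('scene',(x,y,z))-[290,200])*[6,5]).round(0)
print('lip if at socket',d(.517,.045,.081),'socket',d(.517,.045,.024),'dish c',d(.44,.0325,.063))
E
```

```text
t 24.73 tcp [0.4401 0.0331 0.1029] yaw 9.81 q [-0.08 -0.17 -0.3   1.45  0.    1.32] F [ 0.3 -0.  -2.3] op 0.15
shift [ 0.     -0.0001 -0.0002] rv [-0.13  0.01  0.04] rows 0.0
lip if at socket [414. 408.] socket [407. 493.] dish c [262. 360.]
```

View pics/scene8c.png

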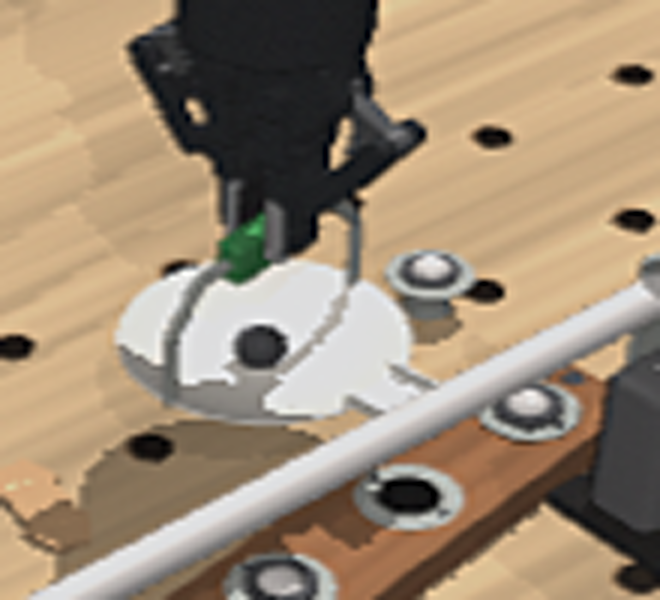

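View pics/c21.png

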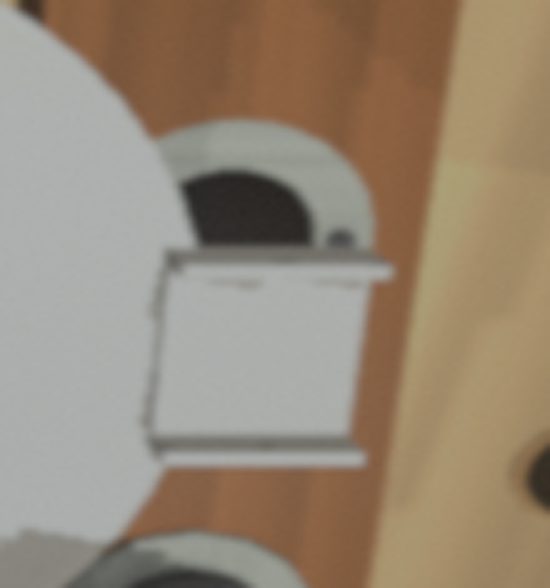

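View pics/scene8.png

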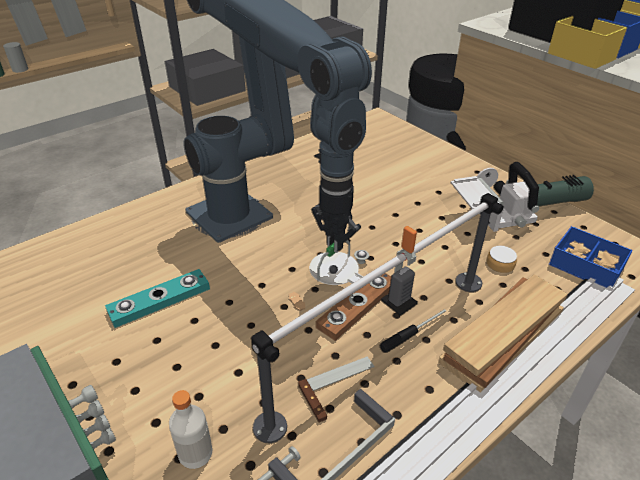

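```bash
python3 - <<'E'
from rig import job
print(job.close_job())
E
```

```text
the job is handed in; nothing more can be done
None
```

I finished both parts and handed the job in at about 24.8 s of the 66 s allowed. `close_job` reports no verdict, so the result below rests on my own checks.

**Lamp:** I hooked it over the rail about 11 cm to the left of the red band, with its light panel towards the robot. I then slid it, seated, until the 22 mm hook strap covered the band. Two small corrections of 2 mm and 1 mm removed the last visible red edge. After release it hung there upright, and it was still there in the last picture.

**Dish:** I lifted it level by the green grip and moved it slowly to the robot's side of the brown strip, turning it about 80°.
- **Height and tilt:** the underside is about 60 mm above the bench. Tilt is about 0.1°.
- **Heading:** the lip points along 9.8°; I measured the strip's crosswise direction as 9.3–10.1°.
- **Lip over socket:** I placed the tip within about 2 mm of the socket centre by the wrist camera. The rail hides the tip in the scene view, so that picture only roughly confirms it.
- **Ball:** it was central after the lift and at the end. I took no pictures during the move itself.

**What failed or disagreed:**
- **First dish grip:** the fingers closed empty just above the grip. Their tips appear to end about 25–30 mm short of the reported TCP. I lowered about 2 cm and the second grip held.
- **Lamp grip:** for the same reason the tab was held only near its top, but it did not slip.
- **Position estimates:** for the band and the socket, the cameras disagreed by 2–5 mm. I relied on the close wrist views.

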